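# Fit the backup cell in a machine-tool readout

## Task

Take the green cell from the white tray and fit it in the open battery bay of the readout unit: tuck its flat end under the hood against the spring contact, with the bump end towards the fixed contact marked with a red plus, then push the bump end down until the two spring jaws snap over it and it lies level and fully home. Do not force it, and leave the grey cells in the tray as they are.

Things in the scene. Friction and masses are not known exactly. Their poses are not given: they have to be found in the camera images.
- fresh_cell_center (a point): Centre of the green cylindrical cell with a white band near its bump end: diameter 33 mm, 95 mm long over all, of which the last 2 mm at the +x end is a 10 mm wide bump; about 200 g. Axis +x runs along the cell from its flat end to its bump end. It lies level in one of three slots of the tray.
- fresh_plus (a point): Tip of the bump of the green cell, on its axis, 47.5 mm from its centre.
- cell_tray: White tray, fixed, 110 x 200 mm (x, y); origin on the table under its middle; base 10 mm thick. It carries one green and two grey cells side by side, 66 mm apart along its y, each along its x, bump end to +x, on two low ridges (3 mm wide, 9.5 mm either side of the cell's axis, tops 15 mm over the table), cell axis 29.5 mm over the table.
- spent_a_center (a point): Centre of a grey cell of the same size, to be left in the tray.
- spent_b_center (a point): Centre of the other grey cell of the same size, to be left in the tray.
- bay_seat (a point): Where the centre of the cell lies when fully home in the readout's battery bay, 30.5 mm over the table. Its x axis is that of the seated cell, from the spring contact to the fixed contact; z up. The bay floor is flat, 16.5 mm below this point and open for 55 mm to either side; then on the +y side the keypad housing begins, 44 mm high over the table.
- hood_edge (a point): Middle of the lower front edge of the hood over the spring contact, 42 mm to the spring side of bay_seat, 38 mm above the bay floor. Hood 4 mm thick, 32 mm deep, between cheeks 38 mm apart that begin at the same x. From here to the fixed contact is only 89.5 mm: the cell enters with its flat end lowered (tilted 17 to 25 degrees, clear of the jaws) and pushes the spring contact back.
- spring_contact (a joint): How far the spring contact is pushed back, m: 0 free (its plate, 26 mm wide, 30 mm high, faces x = -44 mm of bay_seat), 0.0035 with the cell home, 0.015 at the stop. Preload 0.5 N, then 0.5 N per mm. A cell tilted 15 degrees touches it with its upper rim and must push it to about 0.008 for its bump end to clear the fixed contact.
- fixed_contact (a point): Middle of the face of the fixed contact (black upright, brass spot, red plus behind it on the floor), 47.5 mm along x from bay_seat. The upright is 28 mm wide, 5 mm thick, its top 26 mm above the bay floor (9.5 mm above this point).
- jaws (a point): Midway between the rounded nubs of the two spring jaws: thin upright steel tongues 10 mm wide, at x = 36 mm of bay_seat, y about +-20 mm, 35 mm high over the bay floor. The nubs (3 mm radius) are 9 mm above the seated cell's axis and 28.6 mm apart; each must be pushed out 2.2 mm (about 10 to 25 N in all, pressing down on the bump end) before it springs back over the cell.
There are look-alikes about, which are no part of the job. There is more than one size of the part that bears fresh_cell_center; the job needs the largest.

How it is judged:
By the outcome, as a careful person would: the job done as asked, in the order asked, and still so for the second after the job is handed in, with the robot touching nothing.
It also fails if it takes over 45 s, if anything falls off the work surface, if the arm or the gripper's body presses on something with over 40 N, if the wrist force passes 120 N, or if a joint passes its speed limit or range.

## Robot

A 6-joint arm with a two-finger parallel gripper is mounted at the origin on the work surface. World frame = base frame: x ahead of the robot, y to its left, z up, the work surface at z = 0. Lengths are in mm, angles in rad, forces in N, time in s.
With the tool pointing down it reaches from about 350 to 875 mm from the base axis. Payload 4.2 kg.
Tool frame: the origin (TCP) lies between the finger pads; the fingertips stand 17 mm ahead of it and the grasp point (between the pads) lies 2 mm behind it (nose_length is the distance from the TCP to the fingertips, in mm); z points along the fingers, y is the direction in which the jaws open and shut (so a half turn about z gives the same grasp; the last joint's range is limited). The gripper opens to 85 mm and grips with 20 to 120 N. Pads are 22 mm wide; open, the fingers measure 114 mm over their backs; the gripper's body (76 mm by 85 mm) begins 54 mm behind the grasp point. The pads swing forward as they close: fully open they stand 13 mm farther back than shut.
Start: joints at [-0.981, 0.385, 0.008, 0, -1.194, -0.259], TCP at [203.015, -591.087, 248.312] pointing down, gripper open.
Joint ranges: [-3.14, 3.14], [-1.21, 2.06], [-1.07, 1.41], [-3.16, 2.05], [-2.99, -0.16], [-3.1, 3.1]. Speed limits (rad/s): [2.79, 2.79, 3.14, 3.14, 3.14, 3.14].

## Interface

Orientations are given as a unit quaternion [x, y, z, w].
In Python, from bench import * gives the robot as it stands.
- The arm moves only by the tool jog_arm, never from a script. Its argument "increments" is a list of rows, each a list of 4 numbers: the shift along the tool's x, y, z in m, then the turn about the tool's z in degrees. A call has 1 to 10 rows; each row is the pose to reach, as a shift and turn from the pose measured when the call began, along the tool's axes at that moment; what a row does not reach only later rows make up. A row lasts 1/8 s, in which the tool goes at most 62.5 mm and 10.7 degrees, less where a joint would pass 70% of its speed; a pose out of reach is approached as far as the arm can. A call with a gripper value outside its range is refused whole. "hand" is the gripper's target within -1 to 1 (fully open at 1, half-way at 0, shut at -1), set as the call begins (left out, the last holds). The fingers move at their own pace and stop on an object; the grip force is fixed at half the most. Time passes only in rows, so rows that repeat a pose let the fingers close. It gives the time, the measured TCP pose, the force and the opening at its end, in the units of the state.
- read_state(): the state, without advancing time (a new reading comes with each control period).
- get_image(name): name is "scene" or "top" or "wrist"; returns the picture (480x640x3 uint8, red, green, blue); there is no depth.
- calibration(name): a dict with "fx", "fy", "cx", "cy" (pixels), "position" and "rotation" of the camera in the world; the wrist camera has in their place "hand_eye" (4x4, takes a point from camera to tool coordinates, whose origin is the TCP and whose axes are the flange's). Camera axes: x right, y up, looking along -z (the intrinsics and any distortion apply to the point x, -y, -z); pixel columns grow to the right and rows downward; lengths in mm; the calibration is good to about 2 mm. A picture is of the moment at which its call begins: read the wrist's pose just before it. calibration takes no time and is no camera call.
- job_done(): hands the job in, once; it reports no verdict.
The state is a dict: "clock": time; "joints": joint angles; "joint_vel": joint speeds; "joint_efforts": joint torques, N m; "position": TCP position; "ee_rot": TCP orientation; "contact_force": force on the tool from outside, world axes, zero at the start; "wrist_torque": the same for the moment, N m; "gripper_width": finger opening in mm.
Only numpy, scipy, OpenCV 4.12 (cv2) and the standard library are available. Lean on these libraries where they do the work, as an engineer would, in place of code of your own. Each camera call takes 0.05 s, during which the arm holds its last target.

## Working session

There is one attempt and no reset: what is moved stays moved. The work goes in short steps, Python scripts to look and compute and a tool call to move; the robot and the scene stay as the last step left them, time stands still between calls to the robot, and variables do not carry over. Pictures are saved under pics/ and viewed, and the job is handed in when it is done.

Besides the shell and the picture viewer there is one more tool, called as name([rows], argument=value, ...), one row to a line, values as JSON. jog_arm: Moves the arm, as the interface text tells. Its arguments: {"type":"object","properties":{"increments":{"type":"array"},"hand":{"type":"number"}},"required":["increments"]}

```bash
ls; mkdir -p pics; python3 - <<'E'
from bench import *
import cv2
s=read_state(); print(s)
for n in ["scene","top","wrist"]:
    im=get_image(n); cv2.imwrite(f"pics/{n}0.png",im[:,:,::-1]); print(n,calibration(n))
E
```

```text
pics
{'clock': 0.0, 'joints': array([-9.81386894e-01,  3.85579075e-01,  6.63710597e-03, -5.26202397e-04,
       -1.19400353e+00, -2.58605185e-01]), 'joint_vel': array([-9.35493759e-04,  2.92044020e-04, -1.34864256e-03, -1.36310451e-04,
       -9.73466754e-05, -2.42814368e-04]), 'joint_efforts': array([-2.62035755e-04, -3.92285550e+01,  1.88397181e+01,  4.18632209e+00,
       -4.65781748e-03,  4.70092552e-07]), 'position': array([ 202.85521663, -590.58735041,  247.20832968]), 'ee_rot': array([-1.64553136e-01,  9.86367604e-01,  1.08003606e-03, -2.19216102e-04]), 'contact_force': array([ 1.18369283, -0.3564987 ,  0.04009898]), 'wrist_torque': array([-0.02261886, -0.03470788, -0.04051947]), 'gripper_width': 85.34445456095814}
scene {'fx': 598.013374629307, 'fy': 598.013374629307, 'cx': 313.5011651246734, 'cy': 246.12172429323056, 'position': array([884.9327324 , 568.57950293, 604.42658722]), 'rotation': array([0.09647873, 0.43804724, 0.86818565, 0.21227374])}
top {'fx': 508.63925393493724, 'fy': 508.63925393493724, 'cx': 320.63146478037106, 'cy': 233.79389355558786, 'position': array([ 412.49277268, -103.94671305,  783.81613279]), 'rotation': array([ 0.04937475, -0.07932265, -0.69282633,  0.71502569])}
wrist {'fx': 378.39657818530736, 'fy': 378.39657818530736, 'cx': 324.58082943578904, 'cy': 238.58160342065335, 'hand_eye': array([[ 4.18793800e-04,  9.51121358e-01,  3.08817078e-01,
         8.00313010e+01],
       [ 9.99999121e-01, -9.73277844e-06, -1.32614550e-03,
         2.50605296e-01],
       [-1.25831966e-03,  3.08817362e-01, -9.51120525e-01,
        -1.25924916e+02],
       [ 0.00000000e+00,  0.00000000e+00,  0.00000000e+00,
         1.00000000e+00]])}
```

View pics/top0.png

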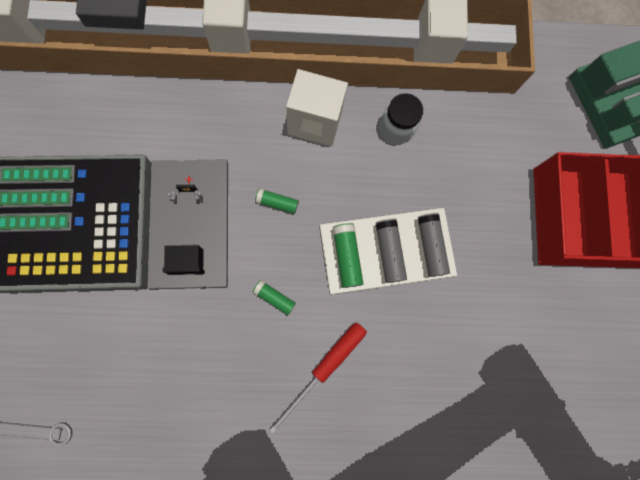

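View pics/scene0.png

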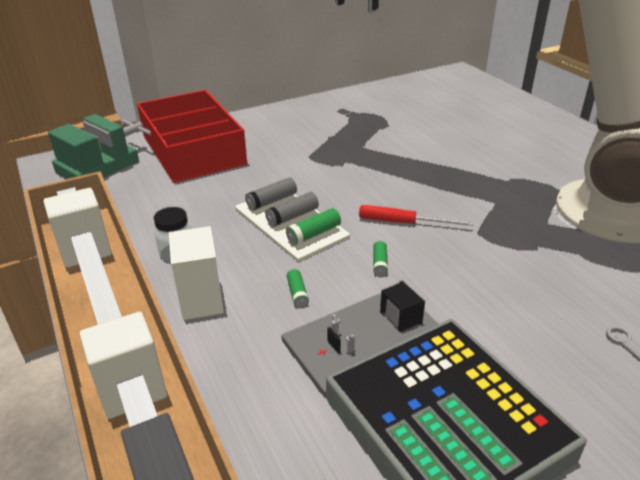

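View pics/wrist0.png

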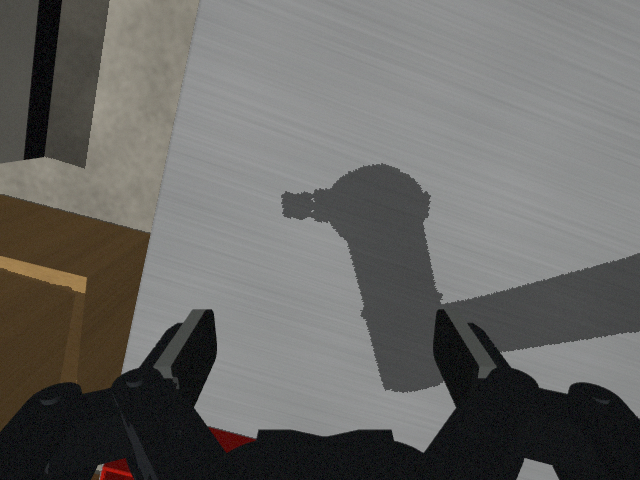

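The tray cell at top (347,255) is the candidate. The look-alikes are the loose small greens at (278,202) and (275,298), and the greys at (390,250) and (433,245). I'll set up ray helpers, enlarge crops and measure.

```bash
cat > h.py <<'E'
import numpy as np, cv2
from scipy.spatial.transform import Rotation as R
from bench import *
def cam(name,st=None):
    c=calibration(name)
    if name=="wrist":
        H=np.array(c["hand_eye"]); Rt=R.from_quat(st["ee_rot"]).as_matrix()
        return c, st["position"]+Rt@H[:3,3], Rt@H[:3,:3]
    return c, np.array(c["position"]), R.from_quat(c["rotation"]).as_matrix()
def ray(cm,u,v):
    c,p,Rm=cm
    d=Rm@np.array([(u-c["cx"])/c["fx"],-(v-c["cy"])/c["fy"],-1.0]); return p,d/np.linalg.norm(d)
def onz(cm,u,v,z):
    p,d=ray(cm,u,v); return p+d*(z-p[2])/d[2]
def proj(cm,P):
    c,p,Rm=cm; q=Rm.T@(np.asarray(P,float)-p)
    return np.array([c["cx"]+c["fx"]*q[0]/-q[2], c["cy"]-c["fy"]*q[1]/-q[2]])
def tri(rays):
    A=np.zeros((3,3));b=np.zeros(3)
    for p,d in rays:
        M=np.eye(3)-np.outer(d,d);A+=M;b+=M@p
    x=np.linalg.solve(A,b); return x,[np.linalg.norm((np.eye(3)-np.outer(d,d))@(x-p)) for p,d in rays]
def rot2(v,deg):
    a=np.radians(deg); return np.array([v[0]*np.cos(a)-v[1]*np.sin(a), v[0]*np.sin(a)+v[1]*np.cos(a)])
E
python3 - <<'E'
from h import *
t=cv2.imread("pics/top0.png"); s=cv2.imread("pics/scene0.png")
a=cv2.resize(t[150:300,140:240],None,fx=5,fy=5,interpolation=cv2.INTER_CUBIC)[:600]
a=cv2.resize(t[170:290,150:235],None,fx=5,fy=5,interpolation=cv2.INTER_CUBIC)
b=cv2.resize(t[200:300,310:465],None,fx=5,fy=5,interpolation=cv2.INTER_CUBIC)
c=cv2.resize(s[270:400,270:440],None,fx=4.5,fy=4.5,interpolation=cv2.INTER_CUBIC)
for n,x in zip("abc",(a,b,c)): cv2.imwrite(f"pics/crop_{n}.png",x); print(x.shape)
E
```

```text
(600, 425, 3)
(500, 775, 3)
(585, 765, 3)
```

View pics/crop_a.png

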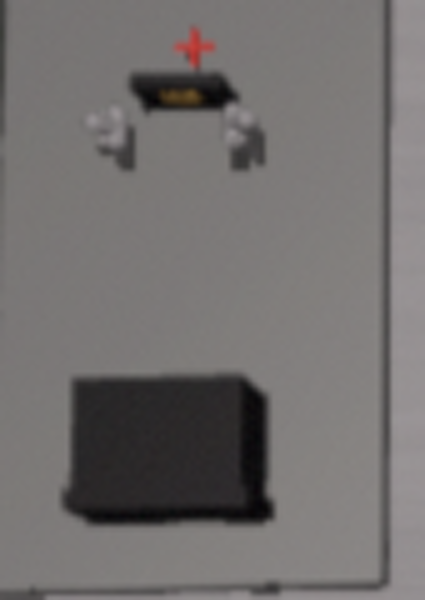

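View pics/crop_b.png

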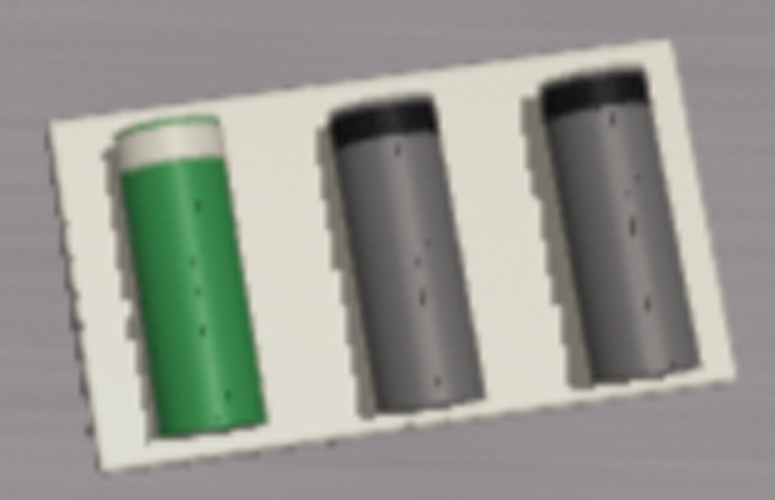

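View pics/crop_c.png

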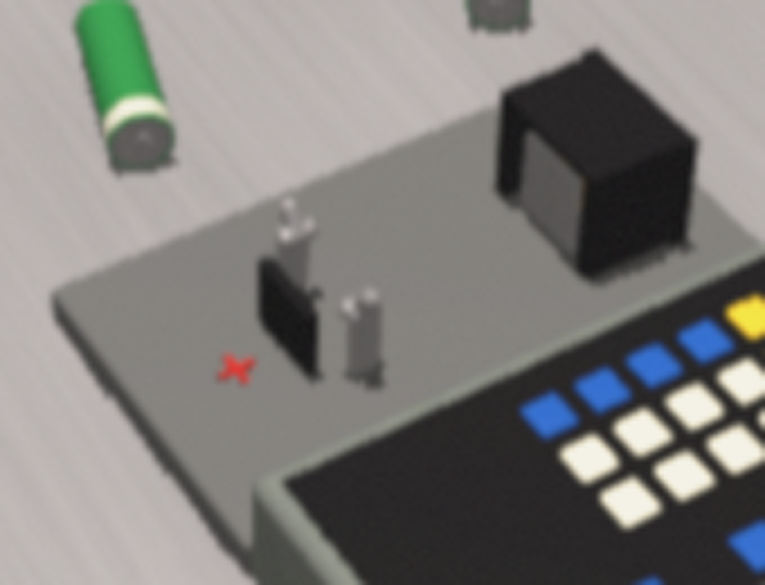

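```bash
python3 - <<'E'
from h import *
np.set_printoptions(precision=1,suppress=True)
T=cam("top"); S=cam("scene")
tr=[onz(T,x/5+310,y/5+200,10) for x,y in [(50,122),(672,40),(735,378),(103,470)]]
tr=np.array(tr); print("tray",tr, [np.linalg.norm(tr[i]-tr[i-1]) for i in range(4)], tr.mean(0))
ux=(tr[0]+tr[1]-tr[2]-tr[3]); print("tray yaw",np.degrees(np.arctan2(ux[1],ux[0])), np.degrees(np.arctan2(*( (tr[0]+tr[3]-tr[1]-tr[2])[[1,0]])))-90)
im=cv2.imread("pics/top0.png"); hsv=cv2.cvtColor(im,cv2.COLOR_BGR2HSV)
m=cv2.inRange(hsv,(45,80,40),(85,255,255)); 
n,l,st,ce=cv2.connectedComponentsWithStats(m)
for i in range(1,n):
    if st[i,4]>60: print("green",st[i],ce[i])
print("bay hood front top corners z56",onz(T,75/5+150,377/5+170,56),onz(T,243/5+150,377/5+170,56))
print("hood back top", onz(T,70/5+150,505/5+170,56),onz(T,247/5+150,505/5+170,56))
print("plus z14",onz(T,195/5+150,47/5+170,14), onz(S,237/4.5+270,369/4.5+270,14))
print("upright top front z40",onz(T,147/5+150,108/5+170,40),onz(T,222/5+150,105/5+170,40))
print("upright top back ends z40",onz(T,130/5+150,74/5+170,40),onz(T,222/5+150,74/5+170,40))
print("jaws top z49",onz(T,100/5+150,120/5+170,49),onz(T,240/5+150,120/5+170,49))
print("plate right edge z14",onz(T,383/5+150,50/5+170,14),onz(T,383/5+150,580/5+170,14))
print("keypad edge z44", onz(T,146,157,44),onz(T,143,289,44))
# scene hood top corners z56 crop c
for p in [(596,50),(695,145),(590,182),(502,93)]: print("S hood top",onz(S,p[0]/4.5+270,p[1]/4.5+270,56))
print("S upright top", [onz(S,p[0]/4.5+270,p[1]/4.5+270,40) for p in [(263,260),(318,318)]])
print("S jaw tops",[onz(S,p[0]/4.5+270,p[1]/4.5+270,49) for p in [(290,205),(362,297)]])
print("S keypad corner z44",onz(S,283/4.5+270,483/4.5+270,44))
E
```

```text
tray [[ 570.5 -133.5   10. ]
 [ 604.1 -329.5   10. ]
 [ 497.6 -347.3   10. ]
 [ 463.4 -152.6   10. ]] [np.float64(108.75240810087621), np.float64(198.84186177365504), np.float64(107.99922129937076), np.float64(197.74925331673361)] [ 533.9 -240.7   10. ]
tray yaw 9.806367729871956 9.846751962726387
green [ 570   42   70  106 4531] [610.8  94. ]
green [  1 168  70  13 856] [ 35.6 173.8]
green [  0 191  70  14 882] [ 34.2 197.6]
green [261 191  37  23 489] [278.9 201.7]
green [  0 215  68  14 864] [ 33.2 221.7]
green [ 335  232   28   55 1099] [348.1 259. ]
green [258 284  37  31 521] [276.  298.8]
bay hood front top corners z56 [522.4  89.2  56. ] [524.   41.6  56. ]
hood back top [485.7  87.6  56. ] [487.3  37.9  56. ]
plus z14 [633.5  72.1  14. ] [632.1  74.1  14. ]
upright top front z40 [606.6  78.9  40. ] [608.4  56.8  40. ]
upright top back ends z40 [616.9  84.7  40. ] [618.   57.5  40. ]
jaws top z49 [600.1  90.   49. ] [601.7  49.3  49. ]
plate right edge z14 [634.9  14.1  14. ] [470.4   4.1  14. ]
keypad edge z44 [657.  131.4  44. ] [460.2 118.2  44. ]
S hood top [487.2  42.   56. ]
S hood top [485.8  93.1  56. ]
S hood top [522.7  91.9  56. ]
S hood top [524.2  45.5  56. ]
S upright top [array([616.1,  60.8,  40. ]), array([613.2,  89.2,  40. ])]
S jaw tops [array([602.3,  52.2,  49. ]), array([602.4,  95.5,  49. ])]
S keypad corner z44 [653.2 141.8  44. ]
```

Bay: seat about (565,69.5), yaw about 3.4° (scene and top views agree to about 2 mm). Green tray slot: about (522.7,-175.7), yaw 9.8°. The crop shows the tray's green cell with its white band at the +x end, and it is clearly the largest green. Next I'll work out the hover move.

```bash
cat >> h.py <<'E'
def mv(target,yaw=None):
    """yaw = world heading (deg) of the cell axis = -tool x"""
    s=read_state(); Rt=R.from_quat(s["ee_rot"]).as_matrix()
    d=Rt.T@(np.array(target,float)-s["position"])/1000
    h=np.degrees(np.arctan2(-Rt[1,0],-Rt[0,0]))
    turn=0 if yaw is None else -((yaw-h+180)%360-180)
    print("pos",s["position"].round(1),"head",round(h,2),"tilt",np.degrees(np.arccos(-Rt[2,2])).round(2),"-> inc",d.round(4),"turn",round(turn,2),"dist",np.linalg.norm(d).round(3), "t",round(s["clock"],2),"w",round(s["gripper_width"],1))
E
python3 - <<'E'
from h import *
mv([522.7,-175.7,190],9.8)
E
```

```text
pos [ 202.9 -590.7  247.5] head 18.95 tilt 0.1 -> inc [-0.4372  0.2886  0.0579] turn 9.15 dist 0.527 t 0.15 w 85.3
```

jog_arm([
  [-0.055, 0.036, 0.0, 1],
  [-0.11, 0.072, 0.0, 2],
  [-0.165, 0.109, 0.0, 4],
  [-0.22, 0.145, 0.01, 5],
  [-0.275, 0.181, 0.02, 6],
  [-0.33, 0.218, 0.03, 7],
  [-0.385, 0.254, 0.045, 8],
  [-0.437, 0.289, 0.058, 9.1],
  [-0.437, 0.289, 0.058, 9.1],
  [-0.437, 0.289, 0.058, 9.1],
], hand=1)

```text
clock: 1.4
position: [523.0, -173.7, 188.9]
ee_rot: [-0.087, 0.996, 0.001, -0.001]
contact_force: [-1.3, -0.8, -0.0]
gripper_width: 85.5
```

```bash
python3 - <<'E'
from h import *
np.set_printoptions(precision=1,suppress=True)
mv([522.7,-175.7,190],9.8)
s=read_state(); im=get_image("wrist"); cv2.imwrite("pics/w1.png",im[:,:,::-1])
import pickle; pickle.dump(s,open("w1.pkl","wb"))
E
```

```text
pos [ 523.  -173.7  188.9] head 10.03 tilt 0.18 -> inc [ 0. -0. -0.] turn 0.23 dist 0.002 t 1.4 w 85.5
```

View pics/w1.png

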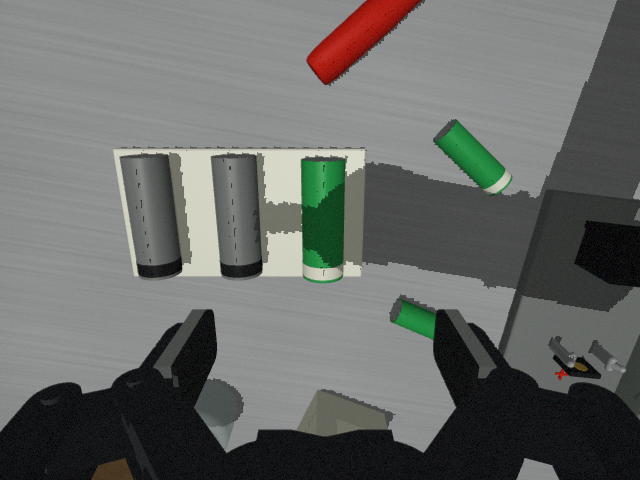

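```bash
python3 - <<'E'
from h import *
import pickle
np.set_printoptions(precision=1,suppress=True)
s=pickle.load(open("w1.pkl","rb")); W=cam("wrist",s)
im=cv2.imread("pics/w1.png"); hsv=cv2.cvtColor(im,cv2.COLOR_BGR2HSV)
m=cv2.inRange(hsv,(45,80,30),(85,255,255))
pts=[]
for r in range(175,256,10):
    c=np.where(m[r,290:360])[0]+290; a,b=c.min()-.5,c.max()+.5
    P=onz(W,(a+b)/2,r,29.5); pts.append(P); print(r,a,b,P, np.linalg.norm(onz(W,a,r,29.5)-onz(W,b,r,29.5)))
pts=np.array(pts); d=pts[-1]-pts[0]; print("yaw",np.degrees(np.arctan2(d[1],d[0])))
c=np.where(m[150:300,323])[0]+150; print("flat end row",c.min(), c.max())
# flat end top at z 46
print("flat top",onz(W,323,c.min(),46),onz(W,323,278,40),"bump tip?")
# tray corners z10
for p in [(114,150),(365,149),(361,277)]: print("tray",onz(W,*p,10))
print("small loose far bay: hood corner etc")
E
```

```text
175 301.5 344.5 [ 485.6 -180.7   29.5] 32.329097505708404
185 301.5 344.5 [ 493.  -179.4   29.5] 32.592277255141
195 301.5 343.5 [ 500.6 -178.4   29.5] 32.095312652771646
205 301.5 343.5 [ 508.3 -177.1   29.5] 32.360911719649515
215 301.5 343.5 [ 516.1 -175.7   29.5] 32.63094357592305
225 301.5 343.5 [ 524.1 -174.3   29.5] 32.905520135857586
235 302.5 343.5 [ 532.1 -172.5   29.5] 32.394939923269284
245 302.5 343.5 [ 540.3 -171.    29.5] 32.67219977212684
255 302.5 342.5 [ 548.7 -170.    29.5] 32.15018575034857
yaw 9.622257601725705
flat end row 161 282
flat top [ 473.6 -182.8   46. ] [ 563.9 -166.9   40. ] bump tip?
tray [ 497.7 -345.3   10. ]
tray [ 462.5 -151.2   10. ]
tray [ 570.2 -132.    10. ]
small loose far bay: hood corner etc
```

```bash
python3 - <<'E'
from h import *
im=cv2.imread("pics/w1.png"); cv2.imwrite("pics/w1c.png",cv2.resize(im[140:290,280:370],None,fx=4,fy=4,interpolation=cv2.INTER_CUBIC)[:600])
E
```

```text
(no output)
```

View pics/w1c.png

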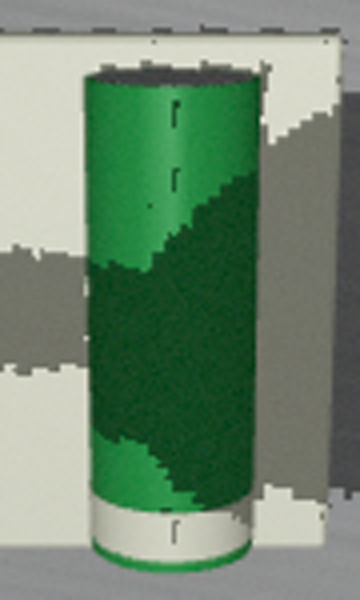

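```bash
python3 - <<'E'
from h import *
mv([526.4,-174.2,31],9.7)
E
```

```text
pos [ 522.4 -174.7  189.3] head 9.94 tilt 0.16 -> inc [-0.0043 -0.0005  0.1583] turn 0.24 dist 0.158 t 1.45 w 85.3
```

jog_arm([
  [-0.004, -0.0005, 0.03, 0.2],
  [-0.004, -0.0005, 0.06, 0.2],
  [-0.004, -0.0005, 0.09, 0.2],
  [-0.004, -0.0005, 0.105, 0.2],
  [-0.004, -0.0005, 0.105, 0.2],
], hand=0.27)

```text
clock: 2.08
position: [525.4, -175.0, 83.8]
ee_rot: [-0.084, 0.996, 0.001, -0.002]
contact_force: [-0.8, 0.5, 0.7]
gripper_width: 54.1
```

```bash
python3 - <<'E'
from h import *
mv([526.4,-174.2,31],9.7)
s=read_state(); im=get_image("wrist"); cv2.imwrite("pics/w2.png",im[:,:,::-1])
mv([526.4,-174.2,31],9.7)
E
```

```text
pos [ 525.4 -175.    83.8] head 9.69 tilt 0.25 -> inc [-0.0013  0.0005  0.0528] turn -0.01 dist 0.053 t 2.08 w 54.1
pos [ 526.3 -174.9   84.8] head 9.72 tilt 0.12 -> inc [-0.0003  0.0006  0.0538] turn 0.02 dist 0.054 t 2.12 w 54.1
```

View pics/w2.png

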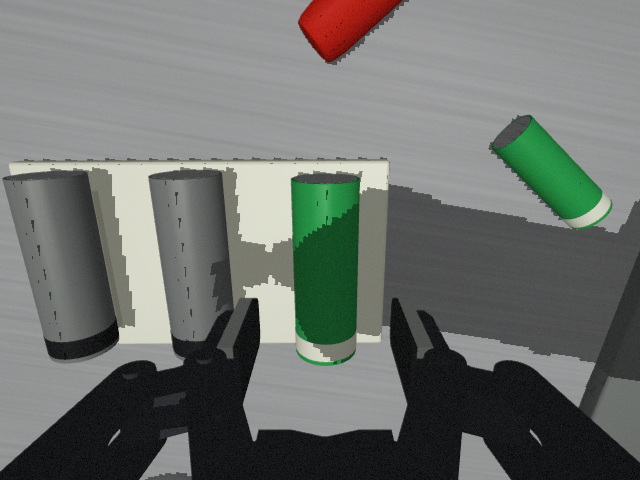

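jog_arm([
  [0, 0.0004, 0.02, 0],
  [0, 0.0004, 0.04, 0],
  [0, 0.0004, 0.0533, 0],
  [0, 0.0004, 0.0533, 0],
  [0, 0.0004, 0.0533, 0],
])

```text
clock: 2.75
position: [526.9, -174.6, 32.4]
ee_rot: [-0.085, 0.996, 0.0, 0.0]
contact_force: [-0.3, 0.2, -0.6]
gripper_width: 54.3
```

jog_arm([
  [0, 0, 0, 0],
  [0, 0, 0, 0],
  [0, 0, 0, 0],
  [0, 0, 0, 0],
  [0, 0, 0, 0],
  [0, 0, 0, 0],
], hand=-1)

```text
clock: 3.5
position: [527.6, -174.4, 33.6]
ee_rot: [-0.085, 0.996, 0.0, 0.001]
contact_force: [-1.5, 2.7, 5.8]
gripper_width: 31.2
```

jog_arm([
  [0, 0, -0.01, 0],
  [0, 0, -0.03, 0],
  [0, 0, -0.07, 0],
  [0, 0, -0.1, 0],
  [0, 0, -0.1, 0],
])

```text
clock: 4.12
position: [528.8, -174.7, 136.2]
ee_rot: [-0.085, 0.996, -0.0, 0.004]
contact_force: [-0.6, 0.1, -2.4]
gripper_width: 31.0
```

```bash
python3 - <<'E'
from h import *
mv([526.4,-174.2,31],9.7)
for n in ("wrist","scene"):
    im=get_image(n); cv2.imwrite(f"pics/{n}3.png",im[:,:,::-1])
cv2.imwrite("pics/scene3c.png",cv2.resize(im[120:300,200:400],None,fx=3,fy=3)[:,:,::-1])
print(read_state()["contact_force"])
E
```

```text
pos [ 528.8 -174.7  136.2] head 9.77 tilt 0.45 -> inc [0.0031 0.001  0.1052] turn 0.07 dist 0.105 t 4.12 w 31.0
[ 0.3980099   0.76565928 -2.69654014]
```

View pics/wrist3.png

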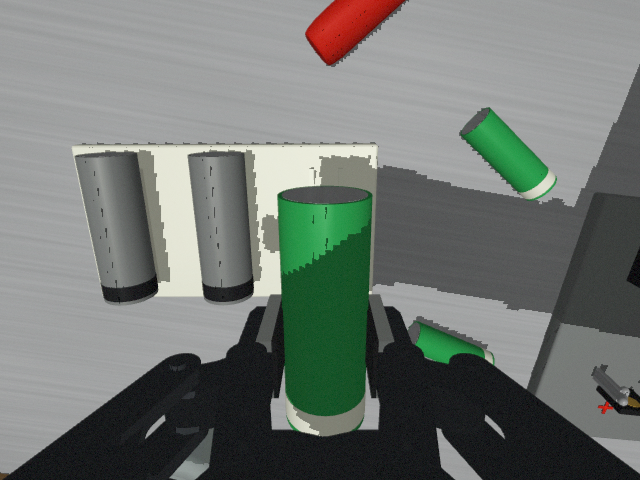

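View pics/scene3.png

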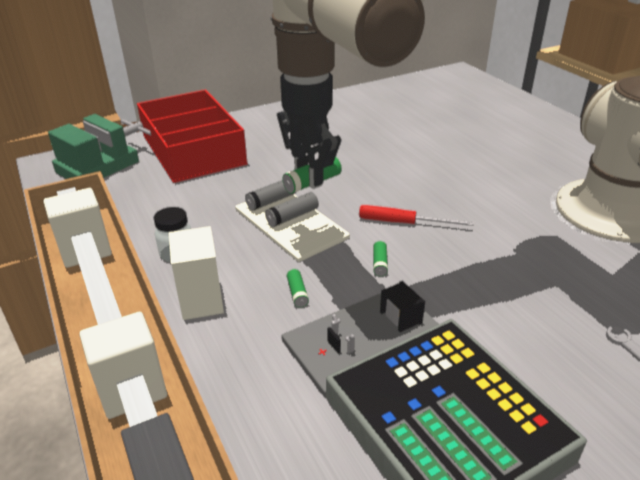

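The cell is lifted and level, the greys are untouched. The tool cannot tilt, so I'll pivot the cell in the pads. I'll rest its bump end on the sturdy keypad housing edge (z=44) and lower about 10 mm. First I'll hover there and check the edge.

```bash
python3 - <<'E'
from h import *
mv([424,165,136],3.4)
E
```

```text
pos [ 526.6 -174.3  132.9] head 9.73 tilt 0.1 -> inc [ 0.0438  0.3518 -0.0026] turn 6.33 dist 0.354 t 4.22 w 31.1
```

jog_arm([
  [0.005, 0.04, -0.003, 0.8],
  [0.01, 0.085, -0.003, 1.6],
  [0.016, 0.13, -0.003, 2.4],
  [0.022, 0.175, -0.003, 3.2],
  [0.028, 0.22, -0.003, 4],
  [0.033, 0.265, -0.003, 5],
  [0.039, 0.31, -0.003, 6],
  [0.044, 0.352, -0.003, 6.3],
  [0.044, 0.352, -0.003, 6.3],
  [0.044, 0.352, -0.003, 6.3],
])

```text
clock: 5.48
position: [422.8, 164.5, 135.2]
ee_rot: [-0.03, 1.0, -0.0, -0.001]
contact_force: [-0.3, -0.4, -1.8]
gripper_width: 30.9
```

```bash
python3 - <<'E'
from h import *
import pickle
mv([424,165,136],3.4)
s=read_state(); im=get_image("wrist"); cv2.imwrite("pics/w4.png",im[:,:,::-1]); pickle.dump(s,open("w4.pkl","wb"))
im=get_image("scene"); cv2.imwrite("pics/s4.png",im[:,:,::-1])
mv([424,165,136],3.4)
E
```

```text
pos [422.8 164.5 135.2] head 3.44 tilt 0.11 -> inc [-0.0012  0.0004 -0.0008] turn 0.04 dist 0.002 t 5.47 w 30.9
pos [423.4 164.1 135.6] head 3.35 tilt 0.05 -> inc [-0.0007  0.0009 -0.0004] turn -0.05 dist 0.001 t 5.58 w 31.2
```

View pics/w4.png

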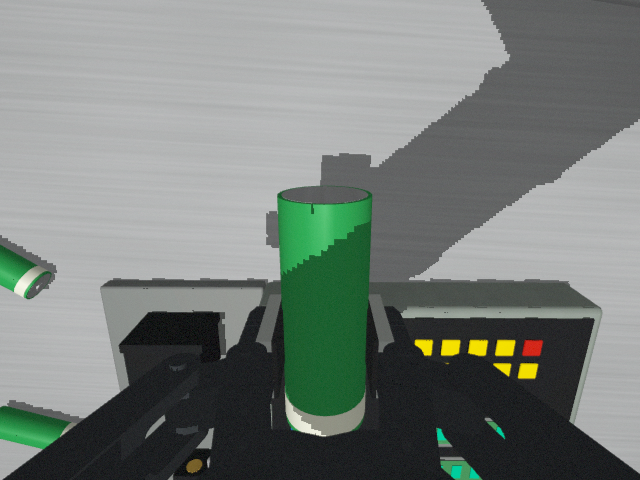

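View pics/s4.png

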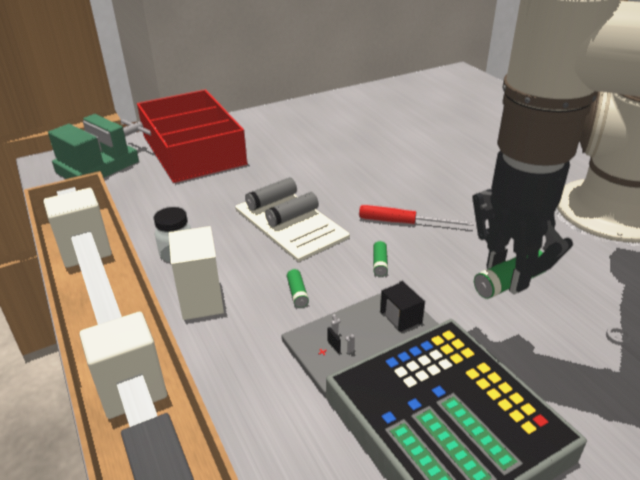

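```bash
python3 - <<'E'
from h import *
import pickle
np.set_printoptions(precision=1,suppress=True)
s=pickle.load(open("w4.pkl","rb")); W=cam("wrist",s)
for p in [(420,309),(500,309),(590,311)]: print("edge z44",onz(W,*p,44), "bottom?",onz(W,p[0],284,0))
for p in [(122,347),(218,347)]: print("hood back z56",onz(W,*p,56))
for p in [(110,285),(260,285)]: print("plate back z14",onz(W,*p,14))
# cell: flat top rim row
print("flat top rim at z", [ (z,onz(W,325,202,z)) for z in (s["position"][2]-1.5+16.5,)])
for r in (230,260,290): print(r, onz(W,324.5,r,134))
im=cv2.imread("pics/w4.png"); cv2.imwrite("pics/w4c.png",cv2.resize(im[265:345,380:620],None,fx=3,fy=3,interpolation=cv2.INTER_CUBIC))
E
```

```text
edge z44 [456.7 228.2  44. ] bottom? [458.8 239.2   0. ]
edge z44 [453.6 279.5  44. ] bottom? [455.1 299.5   0. ]
edge z44 [451.6 337.6  44. ] bottom? [451.1 367.3   0. ]
hood back z56 [488.1  41.4  56. ]
hood back z56 [484.5 101.5  56. ]
plate back z14 [466.6  13.9  14. ]
plate back z14 [460.2 120.9  14. ]
flat top rim at z [(np.float64(150.16141474131842), array([367.4, 161.5, 150.2]))]
230 [380.9 162.2 134. ]
260 [392.1 162.9 134. ]
290 [404.  163.6 134. ]
```

View pics/w4c.png

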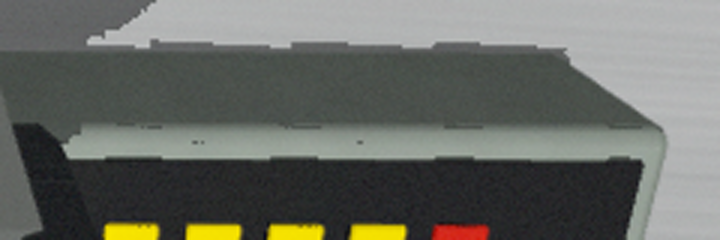

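jog_arm([
  [-0.006, 0, 0.02, 0],
  [-0.006, 0, 0.045, 0],
  [-0.006, 0, 0.067, 0],
  [-0.006, 0, 0.067, 0],
  [-0.006, 0, 0.067, 0],
])

```text
clock: 6.2
position: [429.9, 164.2, 69.2]
ee_rot: [-0.029, 1.0, 0.0, -0.0]
contact_force: [-0.6, -1.0, -2.1]
gripper_width: 31.4
```

```bash
python3 - <<'E'
from h import *
mv([429.5,164,53],3.4)
im=get_image("scene"); cv2.imwrite("pics/s5.png",cv2.resize(im[200:440,360:600],None,fx=2.5,fy=2.5,interpolation=cv2.INTER_CUBIC)[:,:,::-1])
mv([429.5,164,53],3.4)
E
```

```text
pos [429.9 164.2  69.2] head 3.31 tilt 0.04 -> inc [ 0.0004 -0.0002  0.0162] turn -0.09 dist 0.016 t 6.2 w 31.4
pos [430.  164.5  69.5] head 3.32 tilt 0.08 -> inc [ 0.0006 -0.0005  0.0165] turn -0.08 dist 0.016 t 6.25 w 31.0
```

View pics/s5.png

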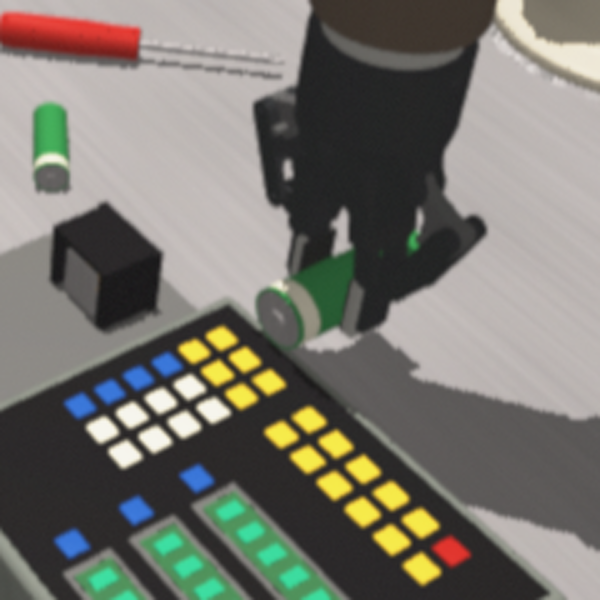

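jog_arm([
  [0, 0, 0.003, 0],
  [0, 0, 0.005, 0],
  [0, 0, 0.007, 0],
  [0, 0, 0.0085, 0],
  [0, 0, 0.0085, 0],
])

```text
clock: 6.88
position: [429.6, 164.6, 62.5]
ee_rot: [-0.029, 1.0, 0.001, 0.0]
contact_force: [-7.2, -0.3, 13.9]
gripper_width: 31.1
```

jog_arm([
  [0, 0, 0.001, 0],
  [0, 0, 0.002, 0],
  [0, 0, 0.003, 0],
  [0, 0, 0.004, 0],
  [0, 0, 0.004, 0],
])

```text
clock: 7.5
position: [428.9, 164.6, 60.3]
ee_rot: [-0.03, 1.0, 0.0, 0.0]
contact_force: [-9.5, -0.1, 16.3]
gripper_width: 31.0
```

```bash
python3 - <<'E'
from h import *
mv([429.5,164,53],3.4)
im=get_image("scene"); cv2.imwrite("pics/s6.png",cv2.resize(im[200:440,360:600],None,fx=2.5,fy=2.5,interpolation=cv2.INTER_CUBIC)[:,:,::-1])
im=get_image("wrist"); cv2.imwrite("pics/w6.png",im[:,:,::-1])
print(read_state()["contact_force"])
E
```

```text
pos [428.9 164.6  60.3] head 3.43 tilt 0.06 -> inc [-0.0005 -0.0007  0.0073] turn 0.03 dist 0.007 t 7.5 w 31.0
[-9.46894009  0.68695506 14.85306349]
```

View pics/s6.png

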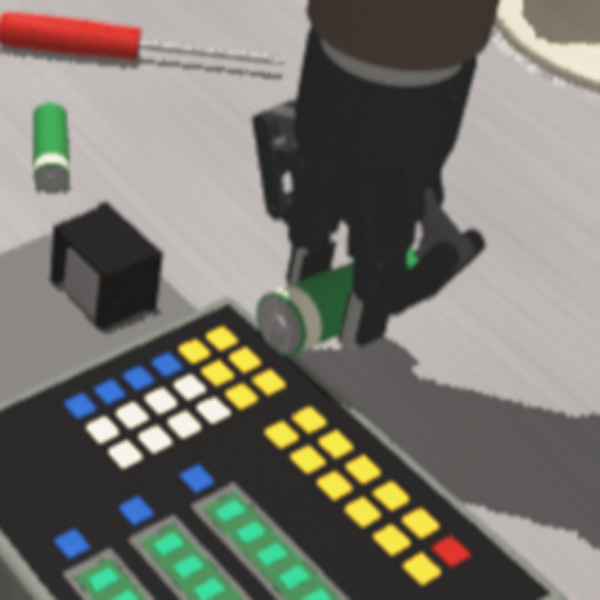

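View pics/w6.png

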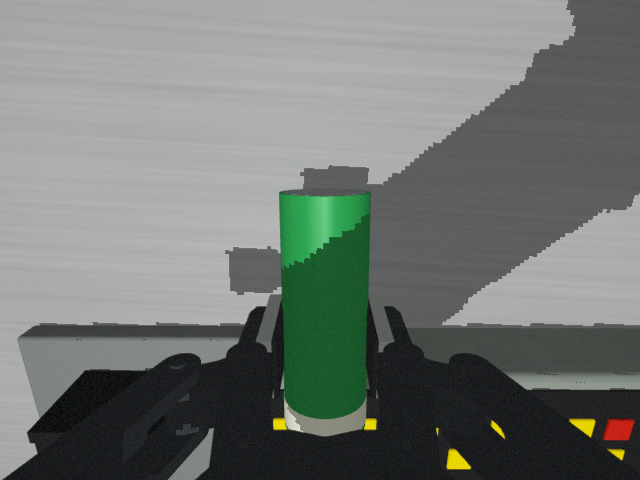

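jog_arm([
  [0, 0, 0.002, 0],
  [0, 0, 0.0035, 0],
  [0, 0, 0.005, 0],
  [0, 0, 0.0065, 0],
  [0, 0, 0.0065, 0],
])

```text
clock: 8.22
position: [427.7, 164.4, 55.2]
ee_rot: [-0.03, 1.0, 0.0, -0.001]
contact_force: [-9.9, 1.2, 14.8]
gripper_width: 31.3
```

```bash
python3 - <<'E'
from h import *
mv([429.5,164,53],3.4)
im=get_image("wrist"); cv2.imwrite("pics/w7.png",im[:,:,::-1])
print(read_state()["contact_force"])
E
```

```text
pos [427.7 164.4  55.2] head 3.47 tilt 0.09 -> inc [-0.0018 -0.0005  0.0021] turn 0.07 dist 0.003 t 8.22 w 31.3
[-8.9785719   1.06459691 14.59921245]
```

View pics/w7.png

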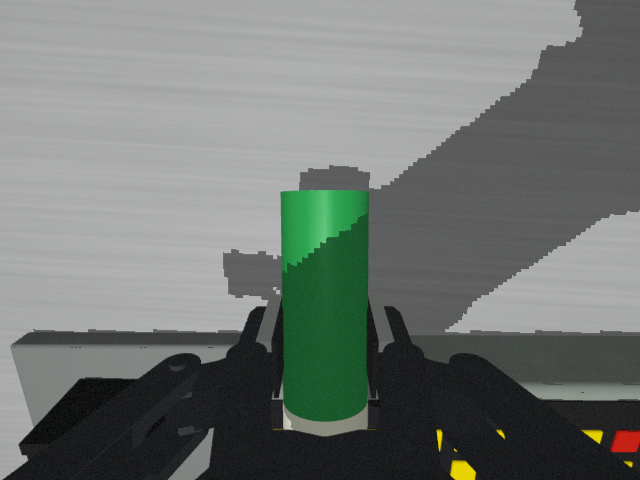

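```bash
cat > tilt.py <<'E'
from h import *
c=calibration("wrist"); H=np.array(c["hand_eye"])
def row(Pt): # tool coords mm -> pixel
    q=H[:3,:3].T@(np.array(Pt)-H[:3,3]); return c["cx"]+c["fx"]*q[0]/-q[2], c["cy"]-c["fy"]*q[1]/-q[2]
def pts(L,h,th):
    # L: grasp->flat end distance (tool +x), h: axis z offset from TCP at pivot(+down), th tilt flat end down
    t=np.radians(th); u=np.array([np.cos(t),0,np.sin(t)]); n=np.array([np.sin(t),0,-np.cos(t)]) # u toward flat end (tool +x, down); n up
    P=np.array([0,0,h]); f=P+L*u
    return {"ftop":row(f+16.5*n),"fbot":row(f-16.5*n),"fl":row(f+[0,-16.5,0]),"fr":row(f+[0,16.5,0])}
E
python3 - <<'E'
from tilt import *
for L in (52,54,56):
    for h in (1.5,3.5):
        print(L,h,{k:np.round(v,1) for k,v in pts(L,h,0).items()})
for th in (8,12,15,18,21):
    print(th,{k:np.round(v,1) for k,v in pts(54,2.5,th).items()})
for n in (4,6,7):
    im=cv2.imread(f"pics/w{n}.png"); cv2.imwrite(f"pics/w{n}e.png",im)
    g=im[:,:,1].astype(int)-im[:,:,2]
    col=(g[:,325]); print(n,[int(r) for r in np.where(np.abs(np.diff(im[170:440,325].astype(int).sum(1)))>60)[0]+170])
    for r in (205,230,260):
        k=np.where(g[r,240:420]>25)[0]+240; print(r,k.min(),k.max())
E
```

```text
52 1.5 {'ftop': array([323.9, 213.7]), 'fbot': array([324. , 192.6]), 'fl': array([275.9, 201.8]), 'fr': array([372. , 201.9])}
52 3.5 {'ftop': array([323.9, 212.1]), 'fbot': array([324. , 191.6]), 'fl': array([276.6, 200.6]), 'fr': array([371.3, 200.6])}
54 1.5 {'ftop': array([323.9, 207.2]), 'fbot': array([324. , 187.4]), 'fl': array([275.7, 196.1]), 'fr': array([372.3, 196.1])}
54 3.5 {'ftop': array([323.9, 205.7]), 'fbot': array([324. , 186.5]), 'fl': array([276.4, 194.9]), 'fr': array([371.6, 194.9])}
56 1.5 {'ftop': array([323.9, 200.6]), 'fbot': array([324. , 182.2]), 'fl': array([275.4, 190.3]), 'fr': array([372.5, 190.3])}
56 3.5 {'ftop': array([323.9, 199.2]), 'fbot': array([324. , 181.3]), 'fl': array([276.1, 189.2]), 'fr': array([371.8, 189.2])}
8 {'ftop': array([324. , 195.6]), 'fbot': array([324. , 190.6]), 'fl': array([278.6, 192.8]), 'fr': array([369.4, 192.8])}
12 {'ftop': array([324. , 191.8]), 'fbot': array([324. , 193.3]), 'fl': array([279.8, 192.6]), 'fr': array([368.2, 192.6])}
15 {'ftop': array([324. , 189.6]), 'fbot': array([324. , 195.6]), 'fl': array([280.6, 192.9]), 'fr': array([367.3, 192.9])}
18 {'ftop': array([324. , 187.9]), 'fbot': array([324. , 198.2]), 'fl': array([281.5, 193.6]), 'fr': array([366.5, 193.6])}
21 {'ftop': array([324. , 186.8]), 'fbot': array([324., 201.]), 'fl': array([282.3, 194.7]), 'fr': array([365.7, 194.7])}
4 [204, 250, 415, 416, 434, 435, 436]
205 277 371
230 278 370
260 280 369
6 [196, 242, 418, 419, 435, 436]
205 279 370
230 280 369
260 281 368
7 [189, 242, 421, 435, 436]
205 281 368
230 281 368
260 281 367
```

jog_arm([
  [0, 0, 0.002, 0],
  [-0.0005, 0, 0.0035, 0],
  [-0.0005, 0, 0.005, 0],
  [-0.0005, 0, 0.005, 0],
])

```text
clock: 8.78
position: [427.0, 164.4, 51.5]
ee_rot: [-0.031, 1.0, -0.0, -0.001]
contact_force: [-10.3, 0.8, 13.3]
gripper_width: 31.2
```

```bash
cat >> tilt.py <<'E'
def look(n):
    im=get_image("wrist")[:,:,::-1]; cv2.imwrite(f"pics/w{n}.png",im)
    print([int(r) for r in np.where(np.abs(np.diff(im[170:440,325].astype(int).sum(1)))>60)[0]+170])
    g=im[:,:,1].astype(int)-im[:,:,2]
    for r in (205,230,260):
        k=np.where(g[r,240:420]>25)[0]+240; print(r,k.min(),k.max())
E
python3 - <<'E'
from tilt import *
mv([429.5,164,53],3.4)
print(read_state()["contact_force"]); look(8); print(read_state()["position"])
for th in (12,15,18,21): print(th,{k:np.round(v,1) for k,v in pts(54.5,3,th).items()})
E
```

```text
pos [427.  164.4  51.5] head 3.52 tilt 0.16 -> inc [-0.0024 -0.0005 -0.0015] turn 0.12 dist 0.003 t 8.78 w 31.2
[-10.33240755   0.84926496  13.3236221 ]
[241, 421, 422, 435, 436]
205 282 367
230 282 367
260 282 367
[427.02874171 164.37374315  51.53746809]
12 {'ftop': array([324., 190.]), 'fbot': array([324. , 191.8]), 'fl': array([279.9, 191. ]), 'fr': array([368., 191.])}
15 {'ftop': array([324. , 187.8]), 'fbot': array([324. , 194.2]), 'fl': array([280.8, 191.4]), 'fr': array([367.2, 191.4])}
18 {'ftop': array([324. , 186.2]), 'fbot': array([324. , 196.8]), 'fl': array([281.6, 192.1]), 'fr': array([366.4, 192.1])}
21 {'ftop': array([324. , 185.1]), 'fbot': array([324. , 199.6]), 'fl': array([282.4, 193.2]), 'fr': array([365.6, 193.2])}
```

jog_arm([
  [0, 0, -0.006, 0],
  [0, 0, -0.02, 0],
  [0, 0, -0.05, 0],
  [0, 0, -0.09, 0],
  [-0.02, -0.03, -0.1, 0],
  [-0.04, -0.06, -0.1, 0],
  [-0.055, -0.09, -0.1, 0],
  [-0.055, -0.092, -0.1, 0],
  [-0.055, -0.092, -0.1, 0],
])

```text
clock: 9.95
position: [487.5, 75.8, 151.1]
ee_rot: [-0.03, 1.0, -0.0, -0.002]
contact_force: [-0.5, -0.3, -2.7]
gripper_width: 31.4
```

```bash
python3 - <<'E'
from tilt import *
import pickle
mv([485,69.3,150],3.4)
pickle.dump(read_state(),open("w9.pkl","wb")); look(9)
im=get_image("scene"); cv2.imwrite("pics/s9.png",cv2.resize(im[120:420,260:560],None,fx=2,fy=2,interpolation=cv2.INTER_CUBIC)[:,:,::-1])
cv2.imwrite("pics/s9f.png",im[:,:,::-1])
im=get_image("top"); cv2.imwrite("pics/t9.png",im[:,:,::-1])
mv([485,69.3,150],3.4)
E
```

```text
pos [487.5  75.8 151.1] head 3.48 tilt 0.2 -> inc [ 0.0028 -0.0064  0.0011] turn 0.08 dist 0.007 t 9.95 w 31.4
[242, 422, 435, 436]
205 281 367
230 281 367
260 282 367
pos [487.5  76.6 151.4] head 3.59 tilt 0.17 -> inc [ 0.0029 -0.0071  0.0014] turn 0.19 dist 0.008 t 10.1 w 31.2
```

View pics/s9.png

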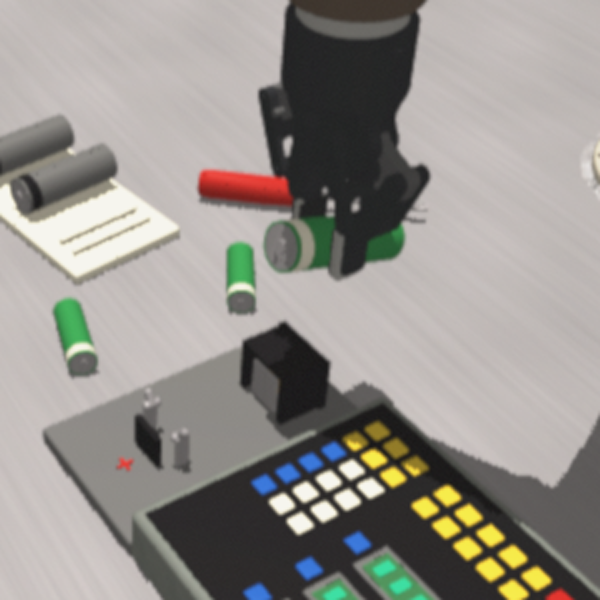

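View pics/w9.png

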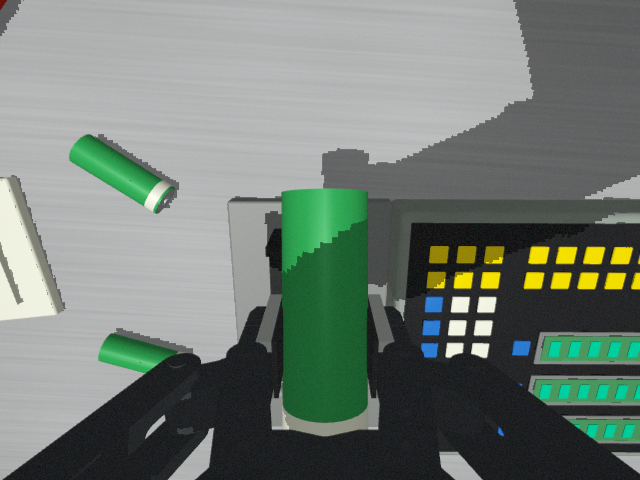

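```bash
python3 - <<'E'
from h import *
import pickle
np.set_printoptions(precision=1,suppress=True)
S=cam("scene"); T=cam("top")
psi=np.radians(3.5); 
TCP=np.array([487.5,76.2,151.2])
for th in (16,18,20,22,24):
    t=np.radians(th); u=np.array([np.cos(t)*np.cos(psi),np.cos(t)*np.sin(psi),np.sin(t)])
    P=TCP-[0,0,3]
    e=lambda q:(proj(S,q)-[260,120])*2
    print(th,"band-start",e(P+u*(38.5-16)),"bodyend",e(P+u*38.5),"flat",e(P-u*54.5))
im=cv2.imread("pics/s9f.png"); hsv=cv2.cvtColor(im,cv2.COLOR_BGR2HSV)
m=cv2.inRange(hsv,(45,80,20),(90,255,255)); m[:,:390]=0; m[:215]=0;m[270:]=0; m[:,470:]=0
ys,xs=np.where(m>0); 
for x in range(395,466,3):
    k=ys[xs==x]; 
    if len(k): print((x-260)*2,(k.min()-120)*2,(k.max()-120)*2)
E
python3 - <<'E'
import cv2
im=cv2.imread("pics/s9f.png"); cv2.imwrite("pics/s9c.png",cv2.resize(im[205:275,380:480],None,fx=8,fy=8,interpolation=cv2.INTER_CUBIC))
E
```

```text
16 band-start [298.3 245.3] bodyend [279.1 247.3] flat [384.5 236.1]
18 band-start [298.7 244.2] bodyend [279.8 245.5] flat [383.5 238.6]
20 band-start [299.1 243.1] bodyend [280.5 243.6] flat [382.5 241.1]
22 band-start [299.5 242.1] bodyend [281.3 241.7] flat [381.4 243.5]
24 band-start [300. 241.] bodyend [282.1 239.9] flat [380.2 246. ]
288 224 224
294 230 264
306 216 222
312 216 266
318 216 264
324 216 264
330 218 242
366 244 258
372 238 258
378 236 256
384 232 256
390 230 256
396 226 252
402 230 240
```

View pics/s9c.png

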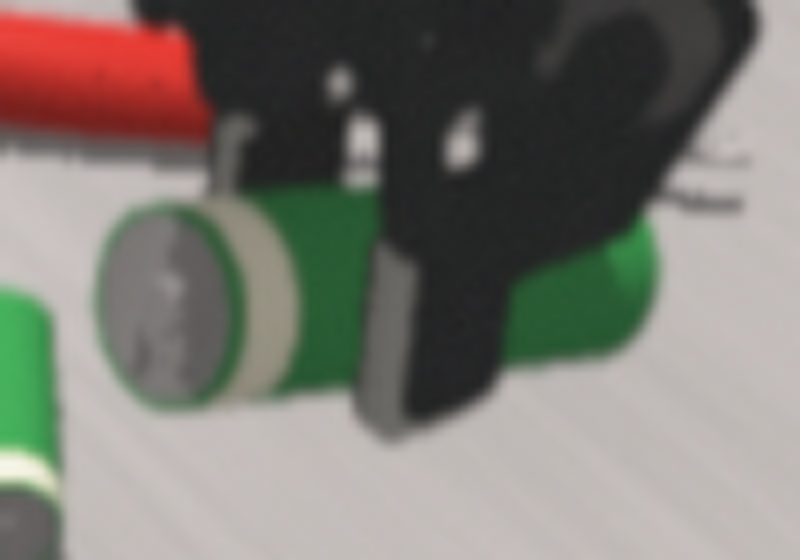

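```bash
python3 - <<'E'
import cv2
from h import *
im=cv2.imread("pics/s4.png"); cv2.imwrite("pics/s4c.png",cv2.resize(im[230:310,465:565],None,fx=7,fy=7,interpolation=cv2.INTER_CUBIC))
S=cam("scene"); psi=np.radians(3.4)
P=np.array([423.1,164.3,135.4-3])
for th in (-4,-2,0,2,4):
    t=np.radians(th); u=np.array([np.cos(t)*np.cos(psi),np.cos(t)*np.sin(psi),np.sin(t)])
    e=lambda q:((proj(S,q)-[465,230])*7).round(0)
    print(th,"bodyend",e(P+u*38.5),"flat",e(P-u*54.5), "bottom", e(P+u*38.5-[0,0,16.5]),e(P-u*54.5-[0,0,16.5]))
P=np.array([487.5,76.2,151.2-3]); psi=np.radians(3.5)
for th in (14,16,18,20,22):
    t=np.radians(th); u=np.array([np.cos(t)*np.cos(psi),np.cos(t)*np.sin(psi),np.sin(t)]); n=np.array([-np.sin(t)*np.cos(psi),-np.sin(t)*np.sin(psi),np.cos(t)])
    e=lambda q:((proj(S,q)-[380,205])*8).round(0)
    print(th,"bodyend",e(P+u*38.5),"flat",e(P-u*54.5), "bottom", e(P+u*38.5-16.5*n),e(P-u*54.5-16.5*n))
E
```

```text
-4 bodyend [121. 395.] flat [513. 192.] bottom [107. 467.] [494. 264.]
-2 bodyend [122. 389.] flat [511. 200.] bottom [108. 461.] [493. 271.]
0 bodyend [123. 383.] flat [509. 209.] bottom [109. 455.] [491. 279.]
2 bodyend [125. 377.] flat [507. 217.] bottom [110. 450.] [488. 288.]
4 bodyend [126. 371.] flat [504. 225.] bottom [112. 444.] [486. 296.]
14 bodyend [154. 317.] flat [582. 255.] bottom [127. 406.] [552. 339.]
16 bodyend [157. 309.] flat [578. 265.] bottom [127. 399.] [546. 349.]
18 bodyend [159. 302.] flat [574. 274.] bottom [126. 392.] [540. 359.]
20 bodyend [162. 294.] flat [570. 284.] bottom [126. 385.] [533. 369.]
22 bodyend [165. 287.] flat [566. 294.] bottom [127. 378.] [526. 379.]
```

View pics/s4c.png

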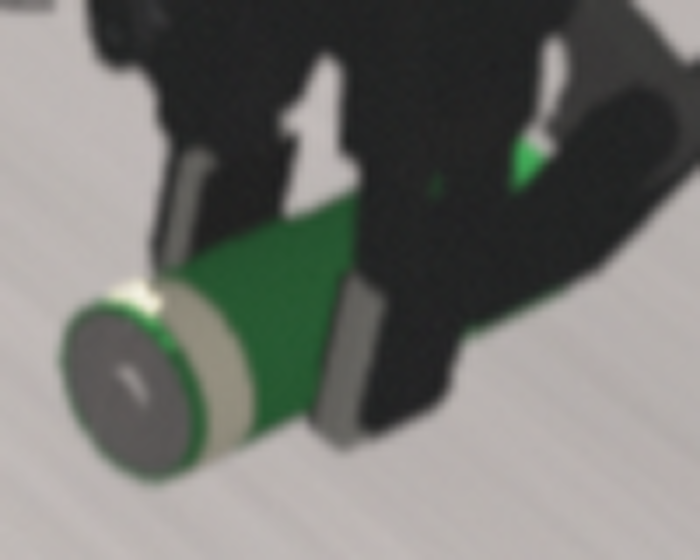

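Tilt estimates agree on roughly 17–21° (wrist width about 18.5, scene 17–19.5, ledge geometry 21). Next I move over the bay, ahead of the hood.

```bash
python3 - <<'E'
from h import *
mv([582.7,70.4,100],3.45)
E
```

```text
pos [487.5  76.6 151.4] head 3.59 tilt 0.17 -> inc [-0.0948 -0.0121  0.0511] turn 0.14 dist 0.108 t 10.1 w 31.2
```

jog_arm([
  [-0.03, -0.004, 0, 0.1],
  [-0.06, -0.008, 0, 0.1],
  [-0.085, -0.012, 0.01, 0.1],
  [-0.095, -0.012, 0.03, 0.1],
  [-0.095, -0.012, 0.051, 0.1],
  [-0.095, -0.012, 0.051, 0.1],
  [-0.095, -0.012, 0.051, 0.1],
])

```text
clock: 10.98
position: [583.3, 71.1, 101.0]
ee_rot: [-0.031, 1.0, -0.0, -0.001]
contact_force: [0.1, 0.4, -1.9]
gripper_width: 30.9
```

```bash
python3 - <<'E'
from tilt import *
import pickle
mv([582.7,70.4,100],3.45)
pickle.dump(read_state(),open("w10.pkl","wb")); look(10)
im=get_image("scene"); cv2.imwrite("pics/s10.png",cv2.resize(im[180:400,270:470],None,fx=3,fy=2.7,interpolation=cv2.INTER_CUBIC)[:,:,::-1])
im=get_image("top"); cv2.imwrite("pics/t10.png",cv2.resize(im[140:300,130:290],None,fx=3.5,fy=3.5,interpolation=cv2.INTER_CUBIC)[:,:,::-1])
mv([582.7,70.4,100],3.45)
E
```

```text
pos [583.3  71.1 101. ] head 3.56 tilt 0.09 -> inc [ 0.0007 -0.0007  0.001 ] turn 0.11 dist 0.001 t 10.97 w 30.9
[187, 188, 239, 422, 435, 436]
205 281 367
230 281 367
260 282 367
pos [583.4  70.9 101.3] head 3.52 tilt 0.05 -> inc [ 0.0007 -0.0005  0.0013] turn 0.07 dist 0.002 t 11.12 w 31.5
```

View pics/w10.png

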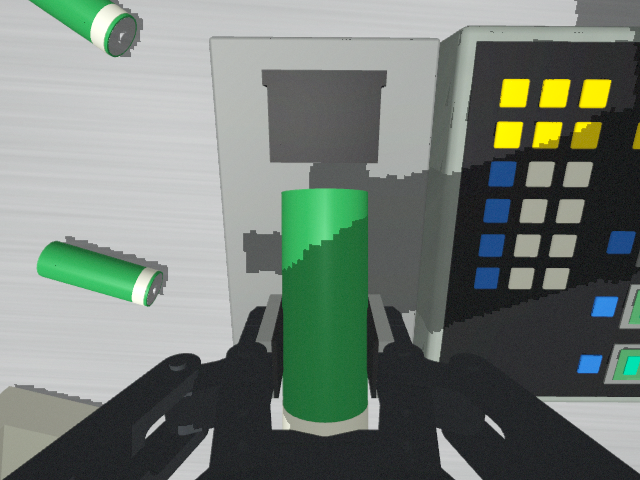

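View pics/s10.png

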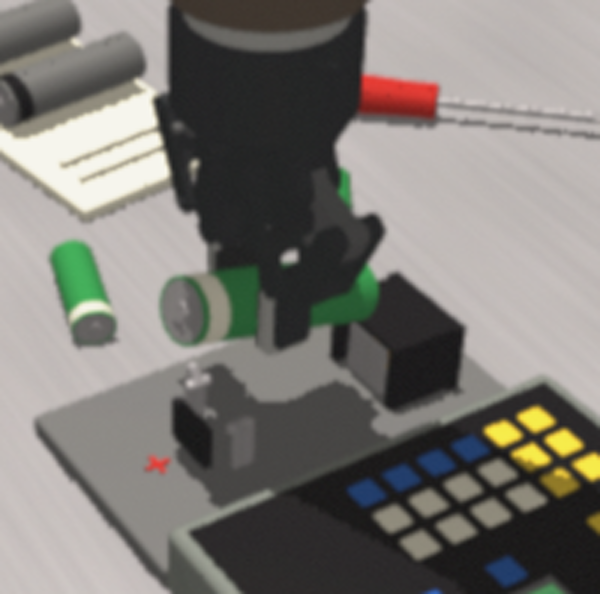

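View pics/t10.png

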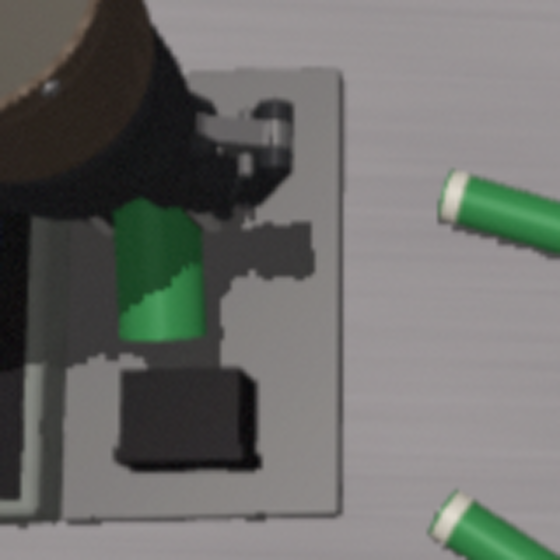

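```bash
python3 - <<'E'
from tilt import *
import pickle
np.set_printoptions(precision=1,suppress=True)
s=pickle.load(open("w10.pkl","rb"));s["position"]=np.array([583.3,71,101.1]); W=cam("wrist",s)
im=cv2.imread("pics/w10.png"); 
for r in (120,150,158): 
    row_=im[r].astype(int).sum(1); d=np.where(np.abs(np.diff(row_[240:420]))>60)[0]+240; print(r,d)
for c in (290,324,360):
    d=np.where(np.abs(np.diff(im[60:195,c].astype(int).sum(1)))>40)[0]+60; print(c,d)
for p in [(270,162),(378,162)]: print("hood front z56",onz(W,*p,56))
for p in [(262,72),(386,72),(268,86),(382,86)]: print("back z56",onz(W,*p,56),onz(W,*p,14))
print("upper rim tool x est", onz(W,324,188,101.1-5.1)[:2])
E
```

```text
120 [267 268 378 379]
150 [268 269 377 378]
158 [269 377]
290 [ 68  69 161 162 189]
324 [ 69 187 188]
360 [69 70]
hood front z56 [524.4  43.2  56. ]
hood front z56 [521.4  91.3  56. ]
back z56 [487.6  39.2  56. ] [483.7  32.6  14. ]
back z56 [484.4  90.7  56. ] [479.7  96.7  14. ]
back z56 [492.9  41.8  56. ] [490.2  35.8  14. ]
back z56 [489.9  89.6  56. ] [486.5  95.4  14. ]
upper rim tool x est [527.3  67.5]
```

jog_arm([
  [0.001, 0, 0.012, 0],
  [0.001, 0, 0.026, 0],
  [0.001, 0, 0.036, 0],
  [0.001, 0, 0.041, 0],
  [0.001, 0, 0.045, 0],
  [0.001, 0, 0.045, 0],
  [0.001, 0, 0.045, 0],
])

```text
clock: 12.0
position: [582.7, 71.0, 56.7]
ee_rot: [-0.031, 1.0, 0.0, 0.0]
contact_force: [-0.5, -0.4, -2.1]
gripper_width: 31.7
```

```bash
python3 - <<'E'
from tilt import *
import pickle
mv([582.4,70.9,54],3.45)
pickle.dump(read_state(),open("w11.pkl","wb")); look(11)
im=get_image("scene"); cv2.imwrite("pics/s11.png",cv2.resize(im[200:400,280:480],None,fx=3,fy=3,interpolation=cv2.INTER_CUBIC)[:,:,::-1])
mv([582.4,70.9,54],3.45)
print(read_state()["contact_force"])
E
```

```text
pos [582.7  71.   56.7] head 3.52 tilt 0.03 -> inc [ 0.0003 -0.0001  0.0027] turn 0.07 dist 0.003 t 12.0 w 31.7
[187, 188, 239, 421, 422, 435, 436]
205 281 367
230 281 367
260 282 367
pos [582.6  71.   56.7] head 3.52 tilt 0.03 -> inc [ 0.0002 -0.0001  0.0027] turn 0.07 dist 0.003 t 12.1 w 30.9
[ 0.11369898 -0.37167892 -2.12863053]
```

View pics/w11.png

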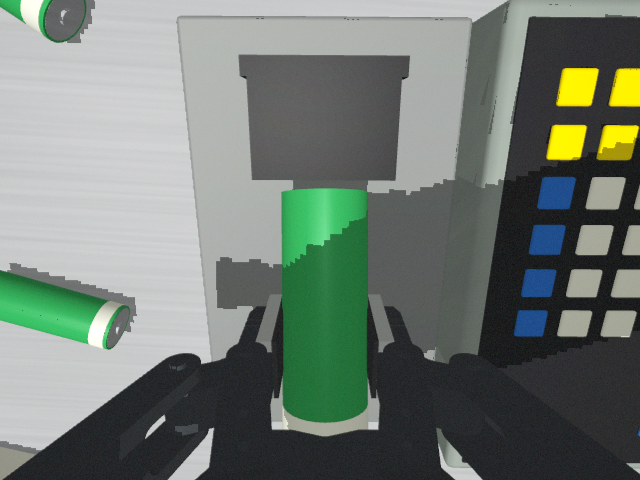

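View pics/s11.png

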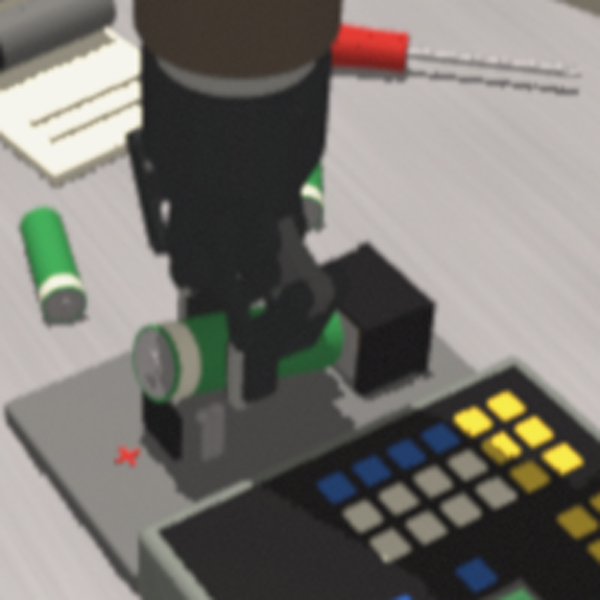

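jog_arm([
  [0, 0, 0.002, 0],
  [0, 0, 0.004, 0],
  [0, 0, 0.005, 0],
  [0, 0, 0.005, 0],
])

```text
clock: 12.6
position: [582.6, 70.9, 51.6]
ee_rot: [-0.031, 1.0, 0.0, -0.0]
contact_force: [-0.0, 0.3, -2.8]
gripper_width: 31.2
```

No contact yet. Advancing under the hood.

jog_arm([
  [0.001, 0, 0, 0],
  [0.002, 0, 0, 0],
  [0.003, 0, 0, 0],
  [0.004, 0, 0, 0],
  [0.005, 0, 0, 0],
  [0.005, 0, 0, 0],
])

```text
clock: 13.35
position: [577.5, 70.7, 51.6]
ee_rot: [-0.031, 1.0, 0.0, -0.0]
contact_force: [-0.6, 0.8, -2.7]
gripper_width: 31.2
```

jog_arm([
  [0.001, 0, 0, 0],
  [0.002, 0, 0, 0],
  [0.003, 0, 0, 0],
  [0.004, 0, 0, 0],
  [0.005, 0, 0, 0],
  [0.005, 0, 0, 0],
])

```text
clock: 14.1
position: [573.0, 70.5, 51.8]
ee_rot: [-0.031, 1.0, 0.0, 0.0]
contact_force: [2.5, -0.7, -3.7]
gripper_width: 31.0
```

```bash
python3 - <<'E'
from tilt import *
import pickle
mv([567.6,70.3,51],3.45)
print(read_state()["contact_force"])
look(12)
im=get_image("scene"); cv2.imwrite("pics/s12.png",cv2.resize(im[200:400,280:480],None,fx=3,fy=3,interpolation=cv2.INTER_CUBIC)[:,:,::-1])
mv([567.6,70.3,51],3.45)
print(read_state()["contact_force"])
E
```

```text
pos [573.   70.5  51.8] head 3.53 tilt 0.07 -> inc [0.0054 0.0002 0.0008] turn 0.08 dist 0.005 t 14.1 w 31.0
[ 2.47569603 -0.6548602  -3.72807658]
[211, 238, 421, 422, 435, 436]Traceback (most recent call last):
  File "<stdin>", line 5, in <module>
  File "tilt.py", line 15, in look
    k=np.where(g[r,240:420]>25)[0]+240; print(r,k.min(),k.max())
                                                ~~~~~^^
    return umr_minimum(a, axis, None, out, keepdims, initial, where)
ValueError: zero-size array to reduction operation minimum which has no identity
```

View pics/w12.png

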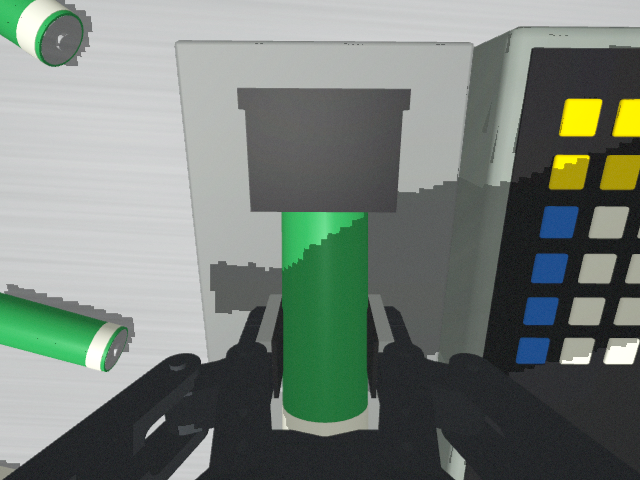

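jog_arm([
  [0.001, 0, 0, 0],
  [0.002, 0, 0, 0],
  [0.003, 0, 0, 0],
  [0.004, 0, 0, 0],
  [0.0055, 0, 0, 0],
  [0.0055, 0, 0, 0],
])

```text
clock: 14.9
position: [570.6, 70.9, 52.5]
ee_rot: [-0.031, 0.999, 0.001, 0.004]
contact_force: [8.5, -0.9, -7.3]
gripper_width: 30.9
```

```bash
python3 - <<'E'
from tilt import *
mv([567.6,70.3,51],3.45)
im=get_image("scene"); cv2.imwrite("pics/s12.png",cv2.resize(im[200:400,280:480],None,fx=3,fy=3,interpolation=cv2.INTER_CUBIC)[:,:,::-1])
im=get_image("wrist"); cv2.imwrite("pics/w13.png",im[:,:,::-1])
mv([567.6,70.3,51],3.45)
print(read_state()["contact_force"])
E
```

```text
pos [570.6  70.9  52.5] head 3.6 tilt 0.49 -> inc [ 0.0031 -0.0004  0.0015] turn 0.15 dist 0.003 t 14.9 w 30.9
pos [570.6  70.9  52.5] head 3.6 tilt 0.48 -> inc [ 0.0031 -0.0004  0.0015] turn 0.15 dist 0.003 t 15.0 w 30.9
[ 9.23914504 -1.08582843 -6.7663811 ]
```

View pics/s12.png

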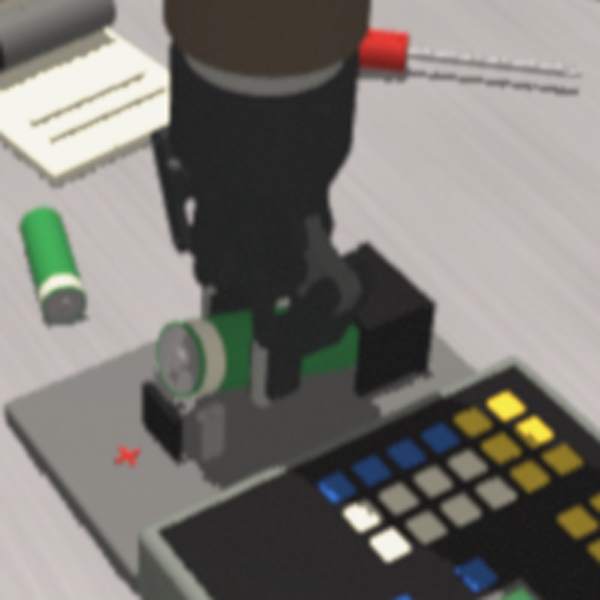

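The cell top is touching the hood edge (force +8.5 N in x, -7 N in z). I'll lower by about 2 mm and recheck.

jog_arm([
  [0, 0, 0.001, 0],
  [0, 0, 0.002, 0],
  [0, 0, 0.003, 0],
  [0, 0, 0.003, 0],
])

```text
clock: 15.5
position: [570.9, 71.1, 49.9]
ee_rot: [-0.031, 0.999, 0.001, 0.004]
contact_force: [3.3, 0.3, 1.4]
gripper_width: 31.2
```

jog_arm([
  [0.001, 0, 0, 0],
  [0.002, 0, 0, 0],
  [0.003, 0, 0.0003, 0],
  [0.004, 0, 0.0005, 0],
  [0.004, 0, 0.0005, 0],
])

```text
clock: 16.12
position: [567.4, 71.0, 49.7]
ee_rot: [-0.032, 0.999, 0.001, 0.005]
contact_force: [4.9, -0.9, 1.6]
gripper_width: 31.0
```

jog_arm([
  [0, 0, 0.001, 0],
  [0, 0, 0.002, 0],
  [0, 0, 0.003, 0],
  [0, 0, 0.004, 0],
  [0, 0, 0.005, 0],
  [0, 0, 0.005, 0],
])

```text
clock: 16.88
position: [568.0, 71.1, 45.5]
ee_rot: [-0.032, 0.999, 0.001, 0.006]
contact_force: [4.3, 0.4, 6.8]
gripper_width: 31.4
```

```bash
python3 - <<'E'
from tilt import *
mv([567.6,70.3,44.5],3.45)
im=get_image("scene"); cv2.imwrite("pics/s14.png",cv2.resize(im[200:400,280:480],None,fx=3,fy=3,interpolation=cv2.INTER_CUBIC)[:,:,::-1])
im=get_image("wrist"); cv2.imwrite("pics/w14.png",im[:,:,::-1])
mv([567.6,70.3,44.5],3.45)
print(read_state()["contact_force"])
E
```

```text
pos [568.   71.1  45.5] head 3.62 tilt 0.67 -> inc [ 0.0004 -0.0008  0.001 ] turn 0.17 dist 0.001 t 16.88 w 31.4
pos [568.   71.1  45.5] head 3.63 tilt 0.67 -> inc [ 0.0005 -0.0008  0.001 ] turn 0.18 dist 0.001 t 16.98 w 31.0
[4.28043691 0.45889944 7.46061818]
```

View pics/s14.png

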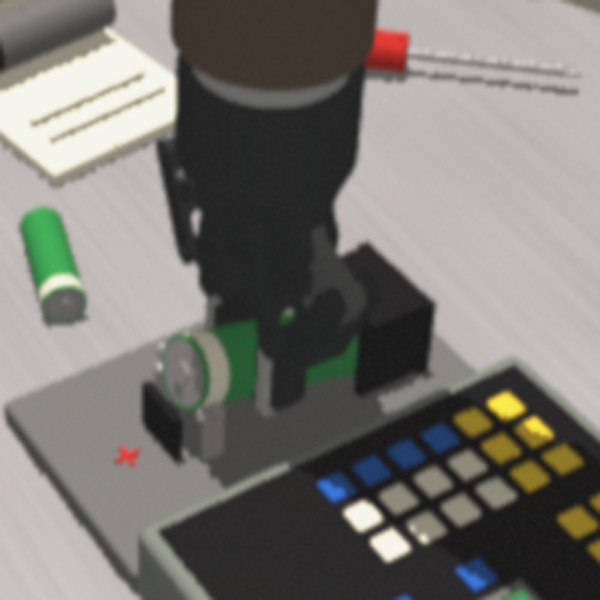

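View pics/w14.png

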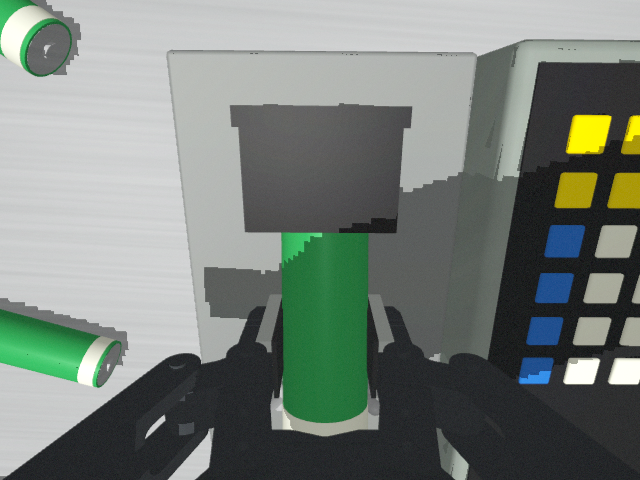

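jog_arm([
  [0.0003, -0.0004, 0.001, 0],
  [0.0005, -0.0008, 0.002, 0.1],
  [0.0005, -0.0008, 0.003, 0.1],
  [0.0005, -0.0008, 0.003, 0.1],
])

```text
clock: 17.48
position: [568.8, 70.6, 44.4]
ee_rot: [-0.031, 0.999, 0.002, 0.007]
contact_force: [4.7, -1.5, 11.3]
gripper_width: 31.2
```

```bash
python3 - <<'E'
from tilt import *
mv([567.6,70.3,44.5],3.45)
im=get_image("scene"); cv2.imwrite("pics/s15.png",cv2.resize(im[270:370,310:430],None,fx=6,fy=6,interpolation=cv2.INTER_CUBIC)[:,:,::-1])
print(read_state()["contact_force"])
E
```

```text
pos [568.8  70.6  44.4] head 3.52 tilt 0.84 -> inc [ 0.0012 -0.0002 -0.0001] turn 0.07 dist 0.001 t 17.48 w 31.2
[ 3.49303433  0.38378547 10.91085286]
```

View pics/s15.png

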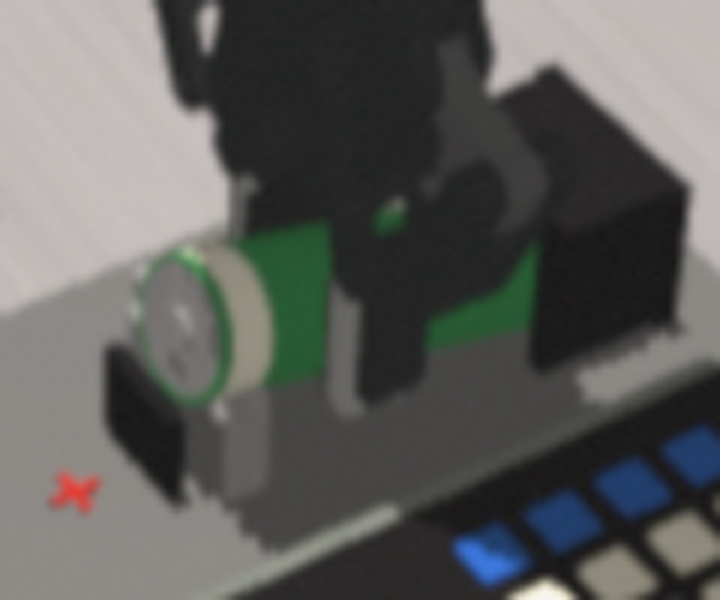

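jog_arm([
  [0.0003, 0, 0.001, 0],
  [0.0006, 0, 0.002, 0],
  [0.0008, 0, 0.003, 0],
  [0.0008, 0, 0.003, 0],
])

```text
clock: 18.02
position: [569.2, 70.5, 43.5]
ee_rot: [-0.031, 0.999, 0.002, 0.008]
contact_force: [3.7, -1.6, 12.1]
gripper_width: 30.9
```

```bash
python3 - <<'E'
from tilt import *
mv([567.6,70.3,44.5],3.45)
im=get_image("scene"); cv2.imwrite("pics/s16.png",cv2.resize(im[270:370,310:430],None,fx=6,fy=6,interpolation=cv2.INTER_CUBIC)[:,:,::-1])
print(read_state()["contact_force"],read_state()["wrist_torque"])
E
```

```text
pos [569.2  70.5  43.5] head 3.5 tilt 0.99 -> inc [ 0.0016 -0.0001 -0.0011] turn 0.05 dist 0.002 t 18.02 w 30.9
[ 3.29006986  0.18891461 12.04142786] [-0.2745793  -0.49640473 -0.28278878]
```

View pics/s16.png

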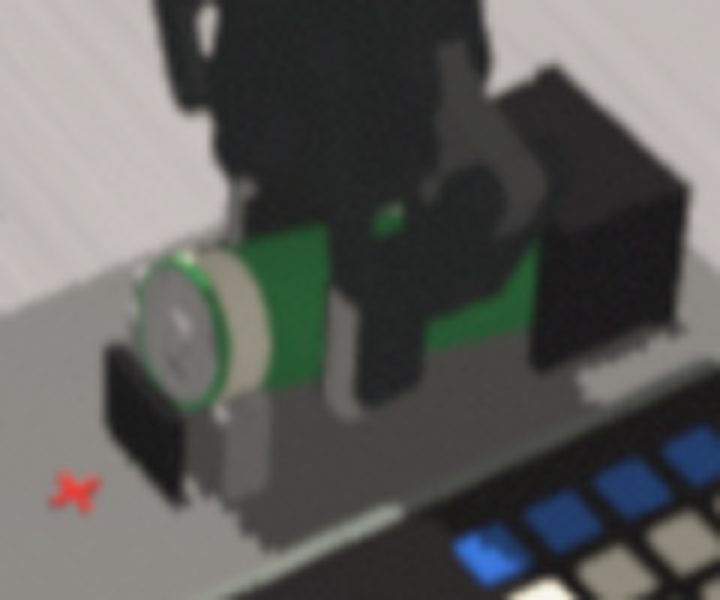

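```bash
python3 - <<'E'
from tilt import *
S=cam("scene"); seat=np.array([564.9,69.75,30.5]); psi=np.radians(3.5)
ex=np.array([np.cos(psi),np.sin(psi),0]); ey=np.array([-np.sin(psi),np.cos(psi),0])
for uv in [(340.8,324.7),(339.2,323.4)]:
    p,d=ray(S,*uv); k=-((p-seat)@ey)/(d@ey); q=p+k*d-seat; print("bump-end centre, bay x,z:",(q@ex).round(1),q[2].round(1))
for P in [(4.3,43.5-3-30.5)]:
  for th in (10,12,14,16,18):
    t=np.radians(th); print(th, "bump end", P[0]+38.5*np.cos(t),P[1]+38.5*np.sin(t),"lower rim above floor",P[1]+16.5-54.5*np.sin(t)-16.5*np.cos(t))
E
```

```text
bump-end centre, bay x,z: 38.8 19.2
bump-end centre, bay x,z: 41.3 22.8
10 bump end 42.21509849097001 16.685454840176817 lower rim above floor 0.7868463924508617
12 bump end 41.958682628251516 18.004600096483735 lower rim above floor -0.9706225616756772
14 bump end 41.65638546162586 19.31399298058721 lower rim above floor -2.6946227937358334
16 bump end 41.308575293625275 20.612038198954465 lower rim above floor -4.3830538750087165
18 bump end 40.915675877363405 21.897154283435476 lower rim above floor -6.033858712304665
```

jog_arm([
  [0, 0, 0, 0],
  [0, 0, 0, 0],
  [0, 0, 0, 0],
  [0, 0, 0, 0],
], hand=0.15)

```text
clock: 18.58
position: [568.4, 70.3, 42.8]
ee_rot: [-0.03, 1.0, 0.002, 0.008]
contact_force: [-0.1, -0.6, 0.6]
gripper_width: 49.1
```

```bash
python3 - <<'E'
from tilt import *
mv([567.6,70.3,44.5],3.45)
im=get_image("scene"); cv2.imwrite("pics/s17.png",cv2.resize(im[270:370,310:430],None,fx=6,fy=6,interpolation=cv2.INTER_CUBIC)[:,:,::-1])
im=get_image("wrist"); cv2.imwrite("pics/w17.png",im[:,:,::-1])
print(read_state()["contact_force"])
E
```

```text
pos [568.4  70.3  42.8] head 3.49 tilt 0.88 -> inc [ 0.0008  0.     -0.0017] turn 0.04 dist 0.002 t 18.57 w 49.1
[ 0.04226299 -0.1294045   0.03830604]
```

View pics/s17.png

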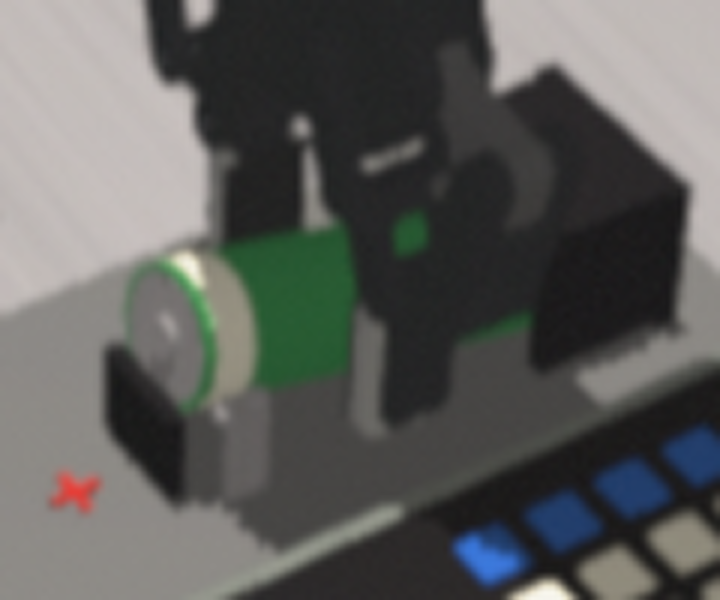

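View pics/w17.png

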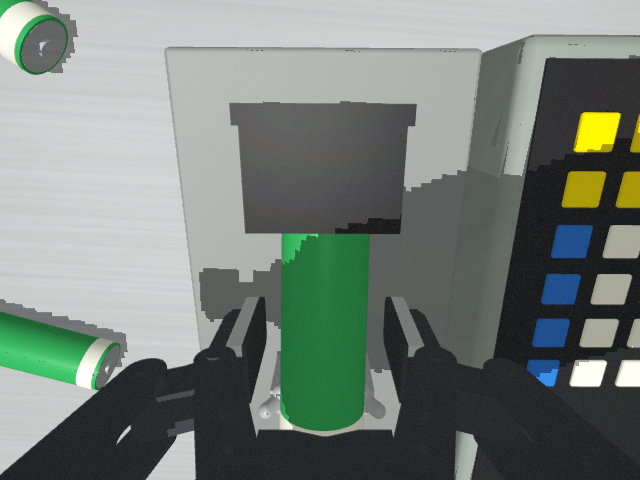

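jog_arm([
  [0, 0, -0.02, 0],
  [0, 0, -0.045, 0],
  [0, 0, -0.062, 0],
  [0, 0, -0.062, 0],
])

```text
clock: 19.18
position: [568.6, 70.6, 106.4]
ee_rot: [-0.031, 0.999, 0.002, 0.009]
contact_force: [0.2, -0.2, -0.1]
gripper_width: 49.1
```

jog_arm([
  [0, 0, 0, 0],
  [0, 0, 0, 0],
  [0, 0, 0, 0],
  [0, 0, 0, 0],
  [0, 0, 0, 0],
  [0, 0, 0, 0],
], hand=-1)

```text
clock: 19.92
position: [568.6, 70.5, 106.3]
ee_rot: [-0.031, 0.999, 0.002, 0.009]
contact_force: [-0.0, -0.1, -0.1]
gripper_width: -0.0
```

```bash
python3 - <<'E'
from tilt import *
mv([584.9,71.0,86],3.45)
im=get_image("wrist"); cv2.imwrite("pics/w18.png",im[:,:,::-1])
im=get_image("scene"); cv2.imwrite("pics/s18.png",cv2.resize(im[240:380,300:440],None,fx=4,fy=4,interpolation=cv2.INTER_CUBIC)[:,:,::-1])
print(read_state()["contact_force"])
E
```

```text
pos [568.6  70.5 106.3] head 3.5 tilt 1.1 -> inc [-0.0159 -0.0006  0.0206] turn 0.05 dist 0.026 t 19.93 w -0.0
[-0.07222269  0.38174328  0.10486611]
```

View pics/w18.png

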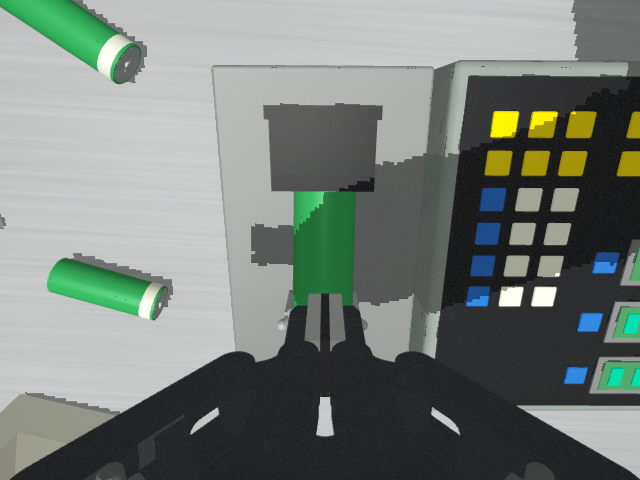

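View pics/s18.png

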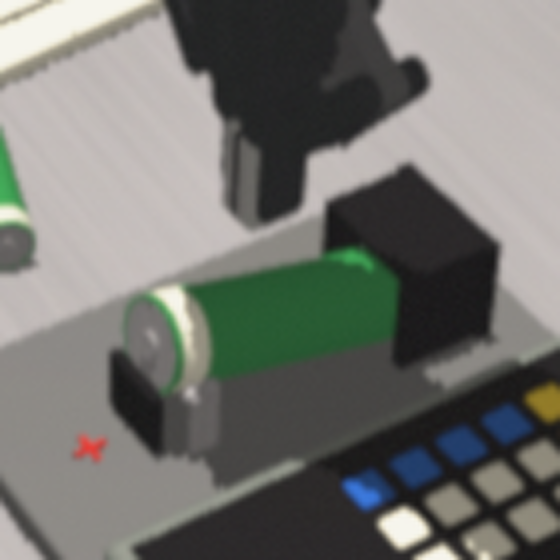

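jog_arm([
  [-0.006, -0.0003, 0, 0],
  [-0.012, -0.0006, 0.004, 0],
  [-0.016, -0.0006, 0.012, 0],
  [-0.016, -0.0006, 0.02, 0],
  [-0.016, -0.0006, 0.02, 0],
])

```text
clock: 20.65
position: [584.1, 70.7, 85.3]
ee_rot: [-0.03, 1.0, 0.002, 0.008]
contact_force: [-0.2, -0.5, -1.1]
gripper_width: 0.2
```

```bash
python3 - <<'E'
from tilt import *
mv([584.9,71.0,64],3.45)
im=get_image("scene"); cv2.imwrite("pics/s19.png",cv2.resize(im[240:380,300:440],None,fx=4,fy=4,interpolation=cv2.INTER_CUBIC)[:,:,::-1])
print(read_state()["contact_force"])
E
```

```text
pos [584.1  70.7  85.3] head 3.49 tilt 0.95 -> inc [-0.0004  0.0002  0.0213] turn 0.04 dist 0.021 t 20.65 w 0.2
[0.0611444  0.29796922 0.73252807]
```

View pics/s19.png

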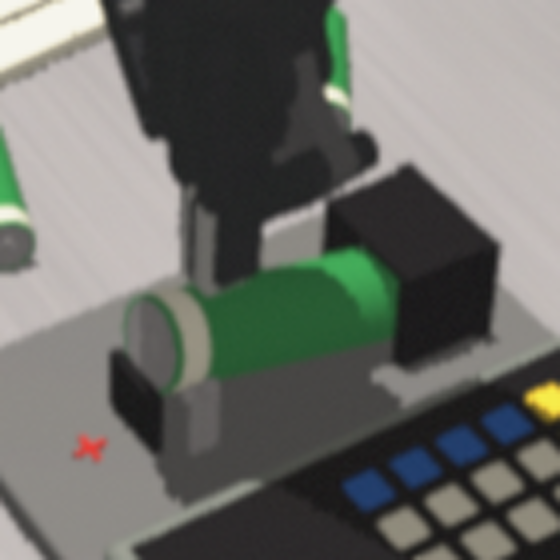

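Tips are just above the cell, right next to the white band. Pressing down slowly.

jog_arm([
  [0, 0, 0.002, 0],
  [0, 0, 0.004, 0],
  [0, 0, 0.006, 0],
  [0, 0, 0.008, 0],
  [0, 0, 0.009, 0],
  [0, 0, 0.009, 0],
])

```text
clock: 21.45
position: [585.0, 70.9, 79.1]
ee_rot: [-0.031, 0.999, 0.002, 0.009]
contact_force: [-4.2, -1.2, 10.1]
gripper_width: -0.2
```

jog_arm([
  [0, 0, 0.004, 0],
  [0, 0, 0.005, 0],
  [0, 0, 0.006, 0],
  [0, 0, 0.007, 0],
  [0, 0, 0.007, 0],
])

```text
clock: 22.08
position: [586.3, 71.1, 75.3]
ee_rot: [-0.032, 0.999, 0.002, 0.011]
contact_force: [-3.8, 0.8, 12.6]
gripper_width: -0.2
```

jog_arm([
  [0.0005, 0, 0.004, 0],
  [0.001, 0, 0.005, 0],
  [0.001, 0, 0.006, 0],
  [0.001, 0, 0.007, 0],
  [0.001, 0, 0.008, 0],
  [0.001, 0, 0.008, 0],
])

```text
clock: 22.82
position: [587.3, 71.3, 70.3]
ee_rot: [-0.032, 0.999, 0.002, 0.014]
contact_force: [-1.9, -1.3, 11.2]
gripper_width: 0.1
```

```bash
python3 - <<'E'
from tilt import *
mv([584.9,71.0,64],3.45)
im=get_image("scene"); cv2.imwrite("pics/s20.png",cv2.resize(im[240:380,300:440],None,fx=4,fy=4,interpolation=cv2.INTER_CUBIC)[:,:,::-1])
print(read_state()["contact_force"])
E
```

```text
pos [587.3  71.3  70.3] head 3.71 tilt 1.58 -> inc [ 0.0026 -0.0001  0.0062] turn 0.26 dist 0.007 t 22.82 w 0.1
[-2.00334754 -0.65437942 11.02617576]
```

View pics/s20.png

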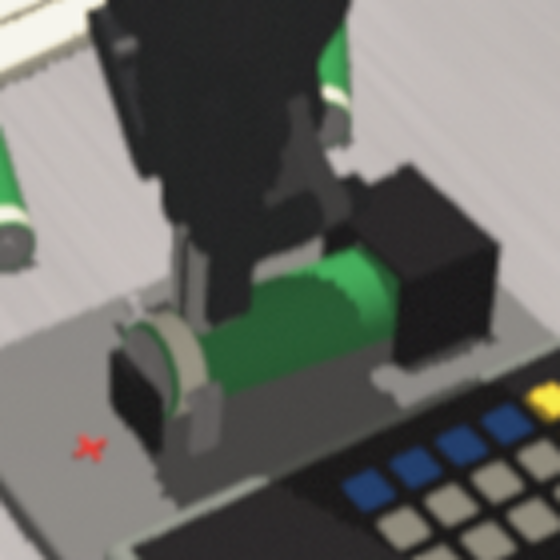

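jog_arm([
  [0.0005, 0, 0.003, 0],
  [0.001, 0, 0.004, 0],
  [0.0015, 0, 0.005, 0],
  [0.002, 0, 0.006, 0],
  [0.002, 0, 0.007, 0],
  [0.002, 0, 0.007, 0],
])

```text
clock: 23.62
position: [586.4, 71.5, 64.0]
ee_rot: [-0.033, 0.999, 0.002, 0.015]
contact_force: [0.9, -0.3, 6.1]
gripper_width: 0.3
```

jog_arm([
  [0, 0, 0.002, 0],
  [0, 0, 0.004, 0],
  [0, 0, 0.005, 0],
  [0, 0, 0.005, 0],
])

```text
clock: 24.12
position: [586.6, 71.5, 63.7]
ee_rot: [-0.034, 0.999, 0.002, 0.015]
contact_force: [-9.0, 0.2, 28.7]
gripper_width: 0.0
```

```bash
python3 - <<'E'
from tilt import *
mv([584.9,71.0,64],3.45)
im=get_image("scene"); cv2.imwrite("pics/s21.png",cv2.resize(im[240:380,300:440],None,fx=4,fy=4,interpolation=cv2.INTER_CUBIC)[:,:,::-1])
print(read_state()["contact_force"])
E
```

```text
pos [586.6  71.5  63.7] head 3.85 tilt 1.74 -> inc [ 0.0018 -0.0004 -0.0004] turn 0.4 dist 0.002 t 24.12 w 0.0
[-7.92602228  0.20694921 28.32864364]
```

View pics/s21.png

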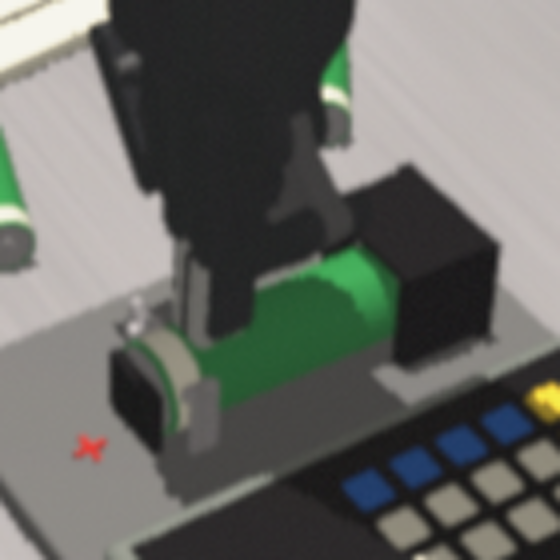

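A firm stop at z 63.7 (home predicts 64) after a force drop, so it has snapped. Retreating to inspect.

jog_arm([
  [0, 0, -0.008, 0],
  [0, 0, -0.03, 0],
  [0, 0, -0.07, 0],
  [0.03, 0, -0.11, 0],
  [0.06, 0, -0.15, 0],
  [0.06, 0, -0.15, 0],
  [0.06, 0, -0.15, 0],
])

```text
clock: 25.05
position: [521.5, 66.7, 210.6]
ee_rot: [-0.033, 0.999, 0.002, 0.014]
contact_force: [-0.9, -0.6, 0.7]
gripper_width: 0.2
```

```bash
python3 - <<'E'
from tilt import *
import pickle
mv([584.9,71.0,64],3.45); s=read_state(); pickle.dump(s,open("w22.pkl","wb"))
im=get_image("wrist"); cv2.imwrite("pics/w22.png",im[:,:,::-1])
im=get_image("scene"); cv2.imwrite("pics/s22f.png",im[:,:,::-1]); cv2.imwrite("pics/s22.png",cv2.resize(im[260:370,310:430],None,fx=6,fy=5.4,interpolation=cv2.INTER_CUBIC)[:,:,::-1])
im=get_image("top"); cv2.imwrite("pics/t22.png",im[:,:,::-1])
E
```

```text
pos [521.5  66.7 210.6] head 3.84 tilt 1.6 -> inc [-0.0594 -0.0003  0.1484] turn 0.39 dist 0.16 t 25.05 w 0.2
```

View pics/s22.png

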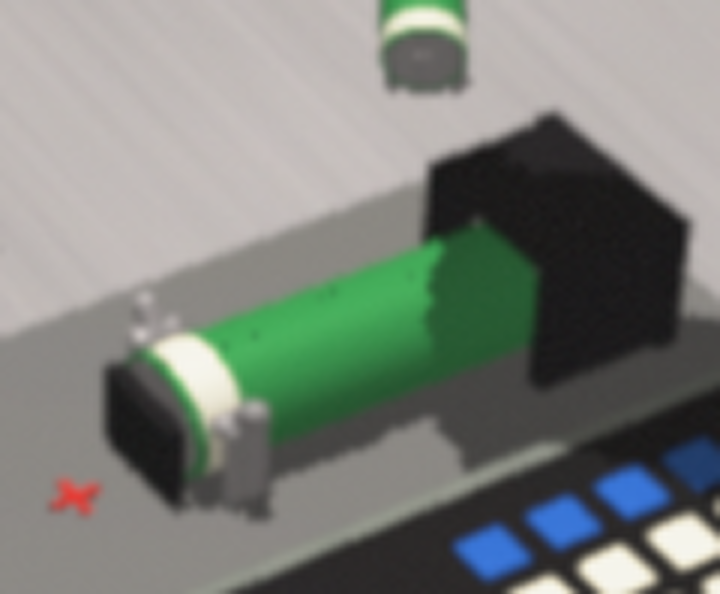

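View pics/w22.png

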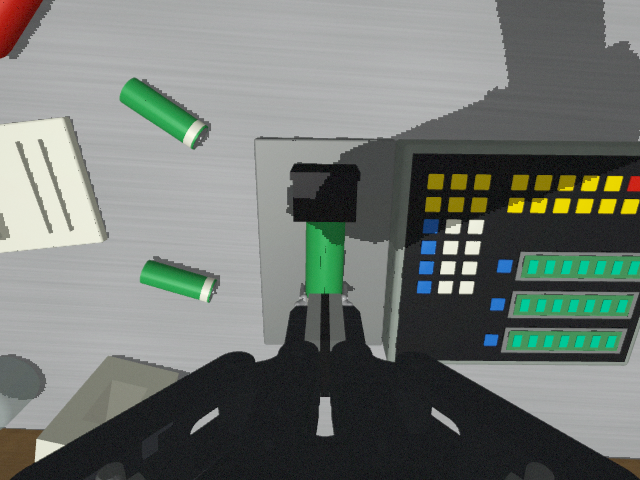

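View pics/t22.png

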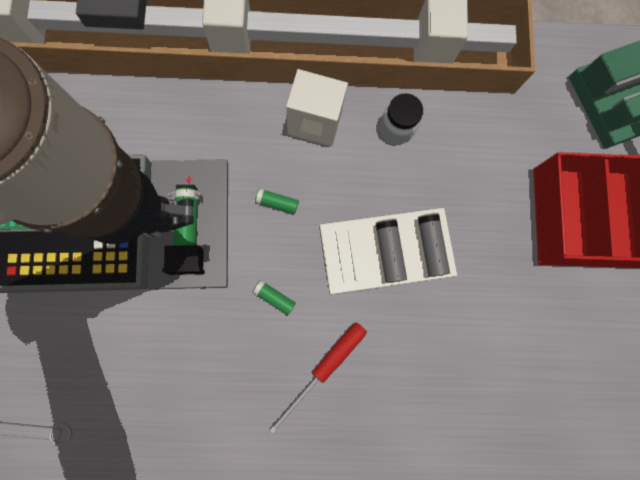

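```bash
python3 - <<'E'
from h import *
S=cam("scene"); seat=np.array([564.9,69.75,30.5]); psi=np.radians(3.5)
ex=np.array([np.cos(psi),np.sin(psi),0]); ey=np.array([-np.sin(psi),np.cos(psi),0]); ez=np.array([0,0,1.])
im=cv2.imread("pics/s22f.png"); hsv=cv2.cvtColor(im,cv2.COLOR_BGR2HSV); m=cv2.inRange(hsv,(45,80,20),(90,255,255))
off=np.array([1.5,1.3])
# predicted silhouette: project circle points at several x, take extreme rows at that col
for th in (0,2,5):
    t=np.radians(th); u=np.cos(t)*ex+np.sin(t)*ez; n=-np.sin(t)*ex+np.cos(t)*ez; f=seat-47.5*ex
    pts=[]
    for l in np.arange(0,93,0.5):
        for a in np.linspace(0,2*np.pi,90): pts.append(proj(S,f+u*l+16.5*(np.cos(a)*ey+np.sin(a)*n))+off)
    pts=np.array(pts)
    print(th,[(c,round(pts[abs(pts[:,0]-c)<.5][:,1].min(),1)) for c in (348,355,362,369,376)])
print("meas",[(c,int(np.where(m[300:345,c])[0].min()+300)) for c in (348,355,362,369,376)])
E
```

```text
0 [(348, np.float64(320.2)), (355, np.float64(317.1)), (362, np.float64(314.1)), (369, np.float64(311.1)), (376, np.float64(308.0))]
2 [(348, np.float64(318.8)), (355, np.float64(316.0)), (362, np.float64(313.2)), (369, np.float64(310.4)), (376, np.float64(307.6))]
5 [(348, np.float64(316.8)), (355, np.float64(314.4)), (362, np.float64(311.9)), (369, np.float64(309.4)), (376, np.float64(306.9))]
meas [(348, 319), (355, 316), (362, 313), (369, 310), (376, 307)]
```

Measured silhouette slope (-12 px over 28) matches the level prediction (-12.2), against -9.9 for a 5° tilt. The arm is clear, so I'm handing in.

```bash
python3 - <<'E'
from bench import *
print(job_done())
E
```

```text
the job is handed in; nothing more can be done
None
```

The green cell is in the readout unit's battery bay. Its flat end is under the hood against the spring contact, and its bump end faces the fixed contact with the red plus. I handed the job in at about 25 s on the robot's clock.

**How it was done:**
- **Tilt:** The tool cannot tilt, so I turned the cell to about 19° in the pads by lowering its bump end onto the edge of the keypad housing (about 16–18 N).
- **Entry:** I slid the flat end under the hood and pushed the spring contact back about 9 mm. The cell's top touched the hood edge on the way (about 9 N), so I lowered it 2–3 mm and continued without contact there.
- **Seating:** I lowered the bump end behind the fixed contact, released the cell, and pressed it down with shut fingers.

**Last checks:**
- **Snap:** The force dropped as the jaws went over. The cell then stopped firmly at tool height 63.7 mm (64 expected when home), at about 29 N.
- **Level:** The outline in the scene picture has the slope of a level cell and lies about 1 px from the predicted home position.
- **Surroundings:** The jaws stand over the cell, the grey cells and loose green cells have not moved, and the arm is clear.

**Disagreements:** The tilt estimates before entry ranged from 17° to 21°. The gripper read about 31 mm on the 33 mm cell. Neither affected the result. I did not measure the final spring position directly.

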